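Wind up the tilting pouring table and rack the coated tile

TASK

The tile on the pouring table has just been coated. Without touching the coated face, slide the tile squarely up against the toe lip of the flat leaf, wind the handwheel two full turns clockwise (seen from above) so that the leaf carries the tile up to its full lean, then push the tile along the lip by its edge into the empty front slot of the drying rack until it is fully home against the end board. Leave the tiles already in the rack and the bottles and cup behind the gear case where they are.

Things in the scene. Friction and masses are not known exactly. Their poses are not given: they have to be found in the camera images.
- station: Pouring station fixed to the table. From right to left (station -y to +y) on a plywood base: grey gear case with a horizontal handwheel, tilting aluminium leaf, drying rack of three slots between rows of leaning steel pins; behind the leaf a grey pouring board. Origin on the table below the tilt axis, mid-leaf; x away from the robot, y to the left. Tilt axis: along y at x 0, z 45 mm.
- board (a point): Fixed: centre of the level pouring board's top (z 53 mm), which is 124 mm along station x, 190 mm along y, and flush with the flat leaf. Axes as the station.
- leaf (a joint): Tilt of the leaf in rad: 0 flat, 1.257 (72 degrees) at full lean after two turns of the wheel, stop 1.267. Its far edge rises; raised, its face looks to the robot, leaning 18 degrees back from upright, and the tile stands on the toe lip. Moved only by the handwheel through a 10:1 self-locking worm.
- toe (a point): Fixed: foot of the toe lip, where the flat leaf's face meets the lip's tile side, mid-length, z 53 mm. Axes as the station. The lip, along the leaf's robot-side edge, is 4 mm thick and stands 10 mm above the face. A tile seated squarely has its centre 47.5 mm further along station x and its long side along station y.
- leaf_edge (a point): Fixed: where the middle of the leaf's far edge is when flat. The leaf's face is 60 mm deep (toe to far edge) and 150 mm long (station y -75 to +75 mm). When raised this edge is 60 mm up the lean, at about z 105 mm, so the tile's top 35 mm stand free above it.
- handwheel (a joint): Angle of the handwheel in rad: 0 at the start (leaf flat), growing clockwise seen from above; two full turns = 12.57, stop about 12.67. Needs about 2 N at the crank grip and stays where it is left. Rim 99 mm across, its top at z 108 mm.
- wheel_axis (a point): Fixed: point on the handwheel's vertical axis, level with the middle of the crank grip (z 131 mm), at station x 0, y -140 mm. The gear case below it is 46 x 50 mm, top at z 78 mm.
- grip (a point): Middle of the handwheel's black crank grip: upright, round, 19 mm thick (21 mm near the top), 41 mm tall (z 109 to 150 mm), 36 mm from the wheel axis, turning freely on its own spindle. At the start it is on the robot's side of the axis (station -x).
- tile: The tile to be racked: terracotta slab 95 x 130 x 9 mm with a white coated face, loose, 0.2 to 0.3 kg, lying coated face up and a little askew on the pouring board and leaf. Origin at the centre of its underside; x along the 95 mm side, y along the 130 mm side, z out of the coated face. Slides easily (friction about 0.3).
- tile_centre (a point): Centre of the tile, half-way through the 9 mm slab. Axes as the tile.
- tile_coat: The white coating on the tile, 85 x 120 mm, standing 1.5 mm above the slab and ending 5 mm short of its edges all round: not to be touched. Only the slab's bare edges may be pushed. Origin at the centre of its underside.
- slot_mouth (a point): Fixed: mid-width of the front slot at its open mouth (station y 91 mm), level with the raised lip. The slot continues the raised leaf with the same lean: floor 1 mm lower than the lip, back pins 1.5 mm behind the leaf's face, front pins 15 mm before the back pins. Pins rise to about z 98 mm. Between leaf and mouth is a gap of 16 mm.
- slot_home (a point): Fixed: where the tile's centre is when it is fully home in the empty front slot, its leading short edge against the upright end board (station y 211 mm, top z 107 mm). At home the tile's top is at about z 139 mm and it sticks 10 mm out of the mouth, clear of the leaf. Axes as the station.
- racked_1_centre (a point): Centre of a tile of the same kind that already stands in the middle slot, 22 mm behind the front slot; loose, to be left alone.
- racked_2_centre (a point): Centre of a tile that already stands in the rear slot, 44 mm behind the front slot; loose, to be left alone.
- bottle_a: Resin dropper bottle with a blue label, 33 mm thick, 102 mm tall, behind the gear case, loose; origin at its foot. Leave alone.
- bottle_b: Resin dropper bottle with a green label, 30 mm thick, 86 mm tall, behind the gear case, loose; origin at its foot. Leave alone.
- cup_a: Small mixing cup, 41 mm across, 28 mm tall, behind the gear case, loose; origin at its foot. Leave alone.

How it is judged:
By the outcome, as a careful person would: the job done as asked, in the order asked, and still so for the second after the job is handed in, with the robot touching nothing.
It also fails if it takes over 72 s, if anything falls off the work surface, if the arm or the gripper's body presses on something with over 40 N, if the wrist force passes 120 N, or if a joint passes its speed limit or range.

ROBOT

A 6-joint arm with a two-finger parallel gripper is mounted at the origin on a cart in front of the work surface, level with it; the furniture and walls round the work are solid. World frame = base frame: x ahead of the robot, y to its left, z up, the work surface at z = 0. Lengths are in mm, angles in rad, forces in N, time in s.
With the tool pointing down it reaches from about 275 to 975 mm from the base axis. Payload 8.4 kg.
Tool frame: the origin (TCP) lies on the front face of the gripper's body, between the roots of the fingers; the fingertips stand 88 mm ahead of it and the grasp point (between the pads) lies 69 mm ahead of it (ctrl.finger_overhang is the z of the fingertips in the tool frame, in mm); z points along the fingers, y is the direction in which the jaws open and shut (so a half turn about z gives the same grasp; the last joint's range is limited). The gripper opens to 92 mm and grips with 3 to 60 N. Pads are 20 mm wide; open, the fingers measure 128 mm over their backs; the gripper's body (75 mm by 189 mm) begins 69 mm behind the grasp point.
Start: joints at [-1.171, 0.353, 1.633, -0, 1.155, -0.002], TCP at [244.421, -575.228, 302.683] pointing down, gripper open.
Joint ranges: [-2.63, 2.63], [-0.92, 2.1], [0.06, 2.66], [-1.3, 4.44], [0, 2.69], [-3.02, 3.02]. Speed limits (rad/s): [2.22, 2.22, 2.79, 3.14, 3.14, 3.14].

INTERFACE

Orientations are given as [roll, pitch, yaw] about the fixed x, y, z axes, in that order (R = Rz(yaw) Ry(pitch) Rx(roll)).
In Python, from workcell import ctrl gives the robot as it stands.
- The arm moves only by the shell command python3 -m handwheel 'ROWS' [FORCE]. ROWS is JSON, a list of rows, each an object of numbers: "gripper": the closure, from -1 (fully open) to 1 (shut); "x", "y", "z": the shift along the tool's x, y, z in cm; "wx", "wy", "wz": the turn, a rotation vector about the tool's x, y, z in degrees. In form: [{"gripper": .., "x": .., "y": .., "z": .., "wx": .., "wy": .., "wz": ..}, ...]. A call has exactly 5 rows; each row shifts and turns the commanded pose from where the row before left it, along the tool's axes as they then stand; what a row does not reach is not made up. A row lasts 1/8 s, in which the tool goes at most 62.5 mm and 10.7 degrees, less where a joint would pass 70% of its speed; a pose out of reach is approached as far as the arm can. A call with a gripper value outside its range is refused whole. The fingers move at their own pace and stop on an object; FORCE is the grip in N (left out, the last holds). Time passes only in rows, so rows that do not move let the fingers close, or fill a call up. It gives the time, the measured TCP pose, the force and the opening at its end, in the units of the state.
- ctrl.state(): the state, without advancing time (a new reading comes with each control period).
- ctrl.read_camera(name): name is "scene" or "top"; returns (picture, depth): 480x640x3 uint8, red, green, blue; 480x640 float32, mm along the optical axis (not along the pixel's ray), 0 where there is no reading.
- ctrl.camera_params(name): a dict with "fx", "fy", "cx", "cy" (pixels), "world_to_cam" (4x4, takes a point from world to camera coordinates). Camera axes: x right, y down, z forward; pixel columns grow to the right and rows downward; lengths in mm; the calibration is good to about 2 mm. A picture is of the moment at which its call begins. camera_params takes no time and is no camera call.
- ctrl.job_done(): hands the job in, once; it reports no verdict.
The state is a dict: "t": time; "joint_positions": joint angles; "dq": joint speeds; "tau": joint torques, N m; "tcp_pos": TCP position; "eef_rot": TCP orientation; "contact_force": force on the tool from outside, world axes, zero at the start; "moment": the same for the moment, N m; "width": finger opening in mm.
Only numpy, scipy, OpenCV 4.12 (cv2) and the standard library are available. Lean on these libraries where they do the work, as an engineer would, in place of code of your own. Each camera call takes 0.05 s, during which the arm holds its last target.

## Working session

There is one attempt and no reset: what is moved stays moved. The work goes in short steps, Python scripts to look and compute and a shell command to move; the robot and the scene stay as the last step left them, time stands still between calls to the robot, and variables do not carry over. Pictures are saved under pics/ and viewed, and the job is handed in when it is done.

```bash
ls; mkdir -p pics
python3 - <<'E'
from workcell import ctrl
import cv2,json
print(ctrl.state())
for n in("scene","top"):
    im,d=ctrl.read_camera(n); cv2.imwrite(f"pics/{n}0.png",im[:,:,::-1]); import numpy as np; np.save(f"pics/{n}0.npy",d)
    print(n,ctrl.camera_params(n))
E
```

```text
pics
{'t': 0.0, 'joint_positions': array([-1.17138588e+00,  3.53629211e-01,  1.63413194e+00,  7.18073284e-05,
        1.15515644e+00, -2.36918117e-03]), 'dq': array([-0.00128356, -0.00074228,  0.00116996, -0.00077095, -0.00011993,
       -0.00073028]), 'tau': array([-1.84667078e-03, -5.93839860e+01, -3.34216189e+01,  6.95460825e-02,
        2.33211648e-02, -1.09584230e-04]), 'tcp_pos': array([ 244.30308485, -574.87912237,  301.97636615]), 'eef_rot': array([-3.14026787e+00, -6.87938768e-05,  4.01750545e-01]), 'contact_force': array([-0.35003542,  0.26783148,  1.27731138]), 'moment': array([-0.01365957,  0.00126715,  0.04755358]), 'width': 91.72332986972265}
scene {'fx': 600.2039057849981, 'fy': 600.2039057849981, 'cx': 309.6933986396311, 'cy': 247.7876626185329, 'world_to_cam': array([[-8.95136225e-01, -4.45792708e-01,  2.54903156e-06,
         5.19532255e+02],
       [-2.88710756e-01,  5.79716782e-01, -7.61954429e-01,
         2.40647622e+02],
       [ 3.39672251e-01, -6.82053747e-01, -6.47630642e-01,
         7.70468588e+02],
       [ 0.00000000e+00,  0.00000000e+00,  0.00000000e+00,
         1.00000000e+00]])}
top {'fx': 434.33174061578865, 'fy': 434.33174061578865, 'cx': 319.93817546903364, 'cy': 239.62360902428998, 'world_to_cam': array([[ 1.44180393e-02, -9.99882599e-01, -5.18739205e-03,
        -1.47770524e+01],
       [-9.84496105e-01, -1.32887766e-02, -1.74902336e-01,
         5.73397571e+02],
       [ 1.74812868e-01,  7.62871601e-03, -9.84572122e-01,
         8.35119234e+02],
       [ 0.00000000e+00,  0.00000000e+00,  0.00000000e+00,
         1.00000000e+00]])}
```

View pics/scene0.png

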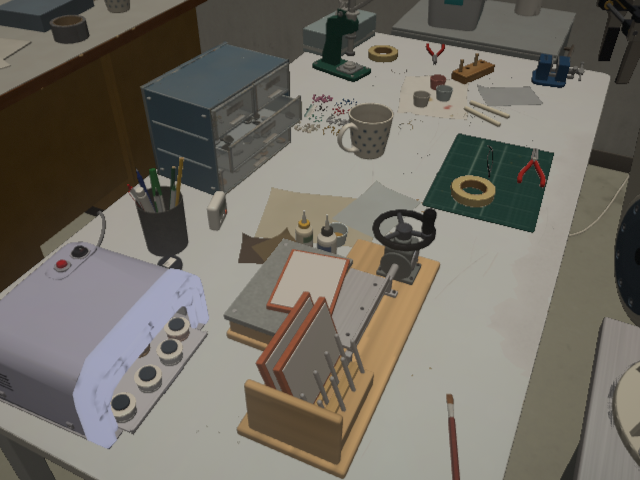

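View pics/top0.png

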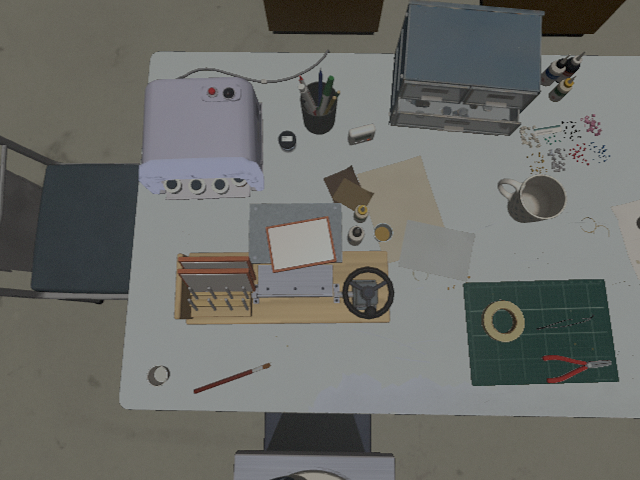

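The top view shows the station (rack at 215,290, leaf at 297,283, wheel at 368,292) with the tile at about (301,244). Next I enlarge it.

Run:
```python
import cv2
im=cv2.imread("pics/top0.png")[190:340,165:405]
cv2.imwrite("pics/top0z.png",cv2.resize(im,None,fx=3.33,fy=3.33,interpolation=cv2.INTER_CUBIC))
im=cv2.imread("pics/scene0.png")[190:350,220:450]
cv2.imwrite("pics/scene0z.png",cv2.resize(im,None,fx=3.33,fy=3.33,interpolation=cv2.INTER_CUBIC))
```

```text
(no output)
```

View pics/top0z.png

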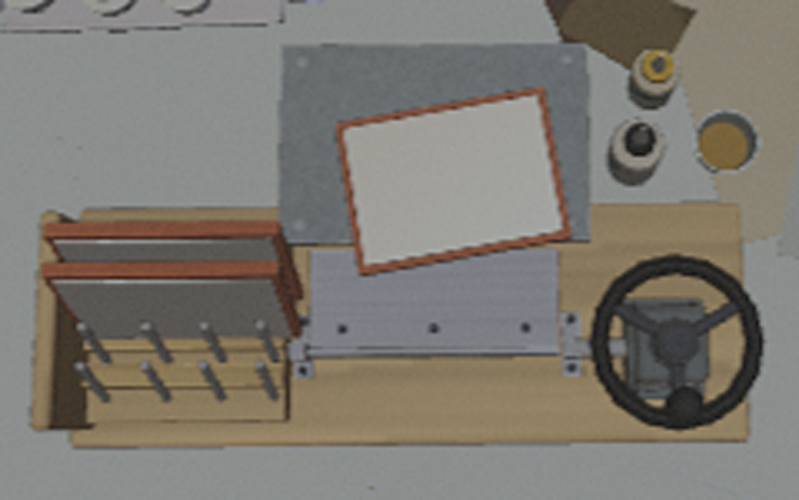

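View pics/scene0z.png

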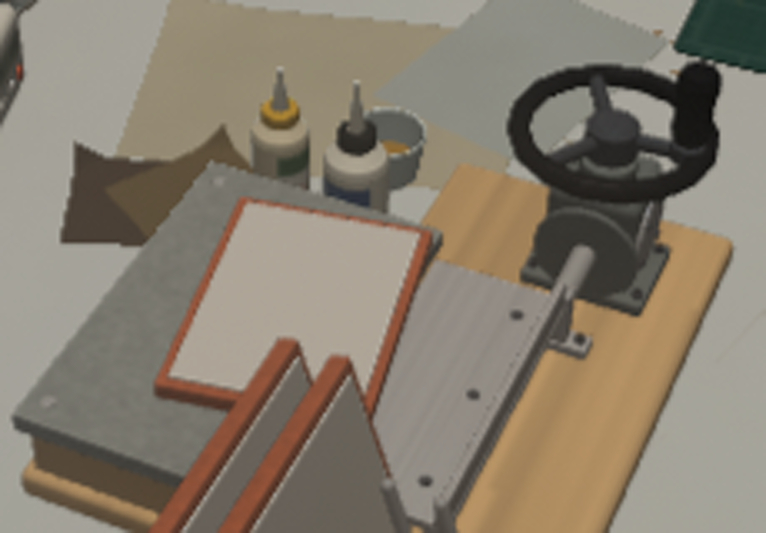

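```bash
cat > h.py <<'E'
from workcell import ctrl
import numpy as np, cv2
def ray(n,u,v,z):
    p=ctrl.camera_params(n);M=p["world_to_cam"];R=M[:3,:3];t=M[:3,3]
    c=-R.T@t; d=R.T@np.array([(u-p["cx"])/p["fx"],(v-p["cy"])/p["fy"],1])
    return c+d*(z-c[2])/d[2]
def proj(n,P):
    p=ctrl.camera_params(n);M=p["world_to_cam"];q=M[:3,:3]@np.asarray(P,float)+M[:3,3]
    return np.array([p["fx"]*q[0]/q[2]+p["cx"],p["fy"]*q[1]/q[2]+p["cy"]])
E
python3 - <<'E'
from h import *
s=240/799
T=lambda u,v,z:ray("top",165+u*s,190+v*s,z)
S=lambda u,v,z:ray("scene",220+u/3.33,190+v/3.33,z)
np.set_printoptions(precision=1,suppress=True)
B=[T(*q,53) for q in[(284,43),(588,43),(590,243),(280,240)]]
print("board",B,np.mean(B,0))
L=[T(310,251,53),T(557,251,53),T(557,346,53),T(310,344,53)]
print("leaf",L)
Ti=[T(*q,62) for q in[(337,124),(543,89),(571,235),(361,274)]]
print("tile",Ti,np.mean(Ti,0))
print("wheel",T(677,341,103), "grip top",T(684,400,150), "wheel left/right",T(592,341,103),T(763,341,103),T(677,254,103),T(677,429,103))
print("scene tile",[S(*q,62) for q in[(243,197),(437,231),(155,385)]])
print("scene board",S(442,238,53),S(13,418,53), S(213,163,53))
print("scene leafcorner",S(437,263,53),"lip right end",S(545,293,63))
print("base corners", T(748,440,0),T(70,444,0),"scene grip top",S(705,70,150))
E
```

```text
board [array([648.2, 138.2,  53. ]), array([650.6, -50.4,  53. ]), array([525.9, -52.3,  53. ]), array([525.2, 135.4,  53. ])] [587.5  42.7  53. ]
leaf [array([518.7, 116.9,  53. ]), array([520.8, -32.4,  53. ]), array([463.8, -33. ,  53. ]), array([462.9, 114.7,  53. ])]
tile [array([595.5, 102.2,  62. ]), array([618.9, -22.8,  62. ]), array([529.5, -40.5,  62. ]), array([504.3,  84.6,  62. ])] [562.1  30.9  62. ]
wheel [464.9 -99.4 103. ] grip top [431.4 -98.  150. ] wheel left/right [464.2 -51.5 103. ] [ 465.6 -147.8  103. ] [514.1 -99.6 103. ] [416.2 -99.1 103. ]
scene tile [array([620.5, -20.8,  62. ]), array([527.7, -39.6,  62. ]), array([596.5, 106.4,  62. ])]
scene board [527.3 -45.6  53. ] [646.  143.3  53. ] [650.9 -46.4  53. ]
scene leafcorner [522.4 -28.4  53. ] lip right end [466.8 -21.5  63. ]
base corners [ 409.7 -154.3    0. ] [401.1 270.8   0. ] scene grip top [428.2 -98.3 150. ]
```

```bash
python3 - <<'E'
from h import *
np.set_printoptions(precision=1,suppress=True)
s=240/799
T=lambda u,v,z:ray("top",165+u*s,190+v*s,z)
print("bottleA cap",T(641,132,100),"bottleB",T(658,64,84),"cup",T(727,142,28))
for n in("scene","top"):
    M=ctrl.camera_params(n)["world_to_cam"];print(n,-M[:3,:3].T@M[:3,3])
# depth check via top
d=np.load("pics/top0.npy")
def back(n,u,v,d):
    p=ctrl.camera_params(n);M=p["world_to_cam"];z=d[int(round(v)),int(round(u))]
    c=np.array([(u-p["cx"])/p["fx"]*z,(v-p["cy"])/p["fy"]*z,z]);return M[:3,:3].T@(c-M[:3,3])
for q in[(450,180),(400,300),(310,60),(430,400),(660,430),(684,395),(677,341)]:
    print(q,back("top",165+q[0]*s,190+q[1]*s,d))
E
cat >> h.py <<'E'
from scipy.spatial.transform import Rotation as Ro
def todelta(dx,dy,dz,yaw=None):
    """world shift mm -> tool shift cm, using measured orientation"""
    s=ctrl.state();R=Ro.from_euler("xyz",s["eef_rot"]).as_matrix()
    return R.T@np.array([dx,dy,dz])/10
E
```

```text
bottleA cap [585.3 -79.4 100. ] bottleB [630.  -90.9  84. ] cup [ 594.2 -139.3   28. ]
scene [272.8 617.6 682.3]
top [418.7 -13.5 922.4]
(450, 180) [562.   32.8  61.1]
(400, 300) [490.   61.7  51.7]
(310, 60) [638.1 121.9  50.9]
(430, 400) [431.4  44.7  13.1]
(660, 430) [415.1 -97.8  15.4]
(684, 395) [434.  -98.  149.9]
(677, 341) [464.6 -98.8 109. ]
```

```bash
python3 -m handwheel '[{"gripper":0,"wz":7.4},{"gripper":0,"wz":7.4},{"gripper":0,"wz":7.3},{"gripper":0,"y":-4},{"gripper":0,"y":-4}]' 20
```

```text
invalid input at $[0]: expected keys gripper, x, y, z, wx, wy, wz
```

```bash
python3 -m handwheel '[{"gripper":0,"x":0,"y":0,"z":0,"wx":0,"wy":0,"wz":7.4},{"gripper":0,"x":0,"y":0,"z":0,"wx":0,"wy":0,"wz":7.4},{"gripper":0,"x":0,"y":0,"z":0,"wx":0,"wy":0,"wz":7.3},{"gripper":0,"x":3,"y":-4,"z":0,"wx":0,"wy":0,"wz":0},{"gripper":0,"x":3,"y":-4,"z":0,"wx":0,"wy":0,"wz":0}]' 20
```

```text
t: 0.72
tcp_pos: [303.3, -493.4, 302.1]
eef_rot: [-3.141, 0.0, 0.015]
contact_force: [0.2, 0.3, -0.2]
width: 46.3
```

```bash
python3 -m handwheel '[{"gripper":-0.5,"x":3.45,"y":-5.2,"z":0,"wx":0,"wy":0,"wz":0},{"gripper":-0.5,"x":3.45,"y":-5.2,"z":0,"wx":0,"wy":0,"wz":0},{"gripper":-0.5,"x":3.45,"y":-5.2,"z":0,"wx":0,"wy":0,"wz":0},{"gripper":-0.5,"x":3.45,"y":-5.2,"z":0,"wx":0,"wy":0,"wz":0},{"gripper":-0.5,"x":3.45,"y":-5.2,"z":0,"wx":0,"wy":0,"wz":0}]'
python3 -m handwheel '[{"gripper":-0.5,"x":3.45,"y":-5.2,"z":0,"wx":0,"wy":0,"wz":0},{"gripper":-0.5,"x":3.45,"y":-5.2,"z":0,"wx":0,"wy":0,"wz":0},{"gripper":-0.5,"x":3.45,"y":-5.2,"z":0,"wx":0,"wy":0,"wz":0},{"gripper":-0.5,"x":3.45,"y":-5.2,"z":0,"wx":0,"wy":0,"wz":0},{"gripper":-0.5,"x":3.45,"y":-5.2,"z":0,"wx":0,"wy":0,"wz":0}]'
```

```text
t: 1.35
tcp_pos: [472.1, -229.7, 302.6]
eef_rot: [3.142, -0.0, 0.016]
contact_force: [0.7, -1.2, 0.5]
width: 69.0
t: 1.98
tcp_pos: [640.4, 33.2, 302.4]
eef_rot: [3.141, 0.0, 0.016]
contact_force: [0.5, 0.1, -0.2]
width: 69.3
```

```bash
python3 -m handwheel '[{"gripper":-0.5,"x":0,"y":0,"z":5,"wx":0,"wy":0,"wz":0},{"gripper":-0.5,"x":0,"y":0,"z":5,"wx":0,"wy":0,"wz":0},{"gripper":-0.5,"x":0,"y":0,"z":4,"wx":0,"wy":0,"wz":0},{"gripper":-0.5,"x":0,"y":0,"z":1.6,"wx":0,"wy":0,"wz":0},{"gripper":-0.5,"x":0,"y":0,"z":0,"wx":0,"wy":0,"wz":0}]'
python3 - <<'E'
from h import *
print(ctrl.state()["tcp_pos"])
im,_=ctrl.read_camera("scene");cv2.imwrite("pics/s1.png",cv2.resize(im[180:380,200:470,::-1],None,fx=2.96,fy=2.96,interpolation=2))
im,_=ctrl.read_camera("top");cv2.imwrite("pics/t1.png",cv2.resize(im[180:340,165:405,::-1],None,fx=3.33,fy=3.33,interpolation=2))
E
```

```text
t: 2.6
tcp_pos: [639.4, 31.2, 146.1]
eef_rot: [3.142, 0.002, 0.016]
contact_force: [0.2, 0.0, 0.8]
width: 68.9
[639.39901632  31.16233138 146.0556094 ]
```

View pics/s1.png

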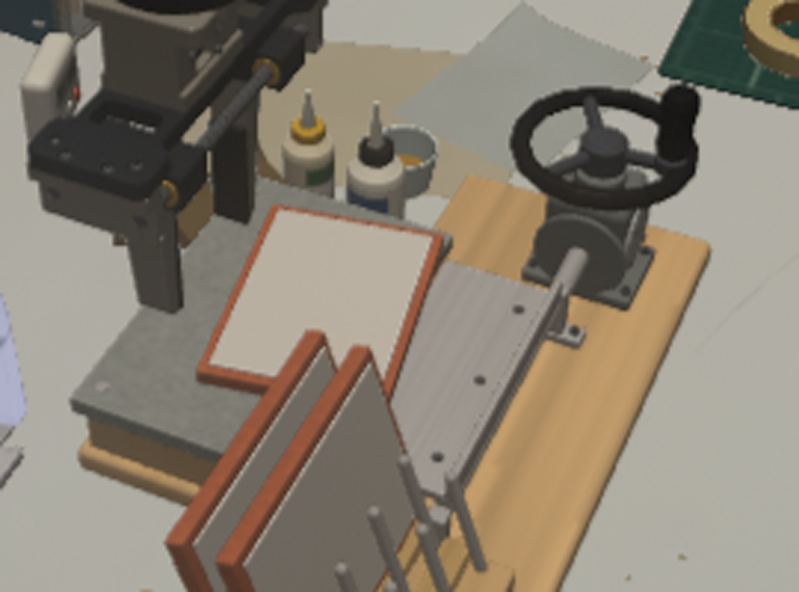

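View pics/t1.png

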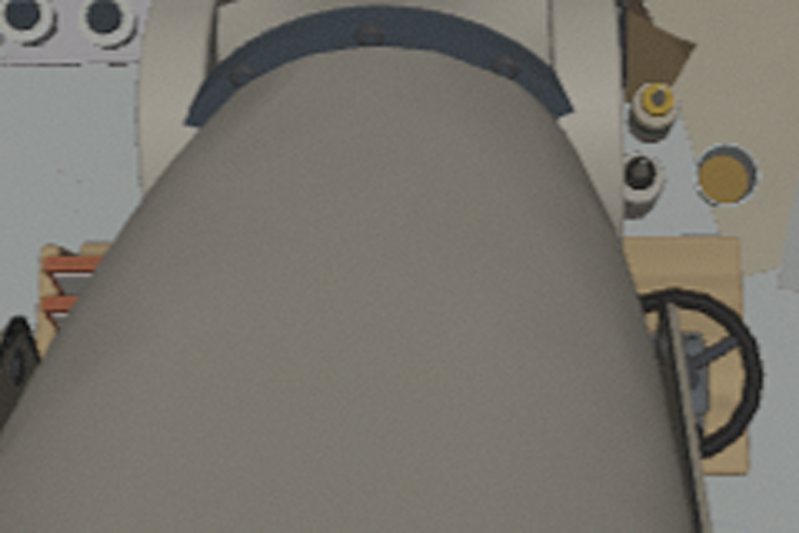

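```bash
python3 -m handwheel '[{"gripper":-0.5,"x":0,"y":0.6,"z":0.2,"wx":0,"wy":0,"wz":0},{"gripper":-0.5,"x":-1,"y":0,"z":0,"wx":0,"wy":0,"wz":0},{"gripper":-0.5,"x":-1,"y":0,"z":0,"wx":0,"wy":0,"wz":0},{"gripper":-0.5,"x":-1,"y":0,"z":0,"wx":0,"wy":0,"wz":0},{"gripper":-0.5,"x":-1,"y":0,"z":0,"wx":0,"wy":0,"wz":0}]'
python3 -m handwheel '[{"gripper":-0.5,"x":-0.5,"y":0,"z":0,"wx":0,"wy":0,"wz":0},{"gripper":-0.5,"x":-0.5,"y":0,"z":0,"wx":0,"wy":0,"wz":0},{"gripper":-0.5,"x":-0.4,"y":0,"z":0,"wx":0,"wy":0,"wz":0},{"gripper":-0.3,"x":0,"y":0,"z":0,"wx":0,"wy":0,"wz":0},{"gripper":-0.5,"x":0,"y":0,"z":0,"wx":0,"wy":0,"wz":0}]'
python3 - <<'E'
from h import *
print(ctrl.state()["tcp_pos"])
im,_=ctrl.read_camera("scene");cv2.imwrite("pics/s2.png",cv2.resize(im[180:380,200:470,::-1],None,fx=2.96,fy=2.96,interpolation=2))
E
```

```text
t: 3.32
tcp_pos: [599.1, 24.6, 144.9]
eef_rot: [-3.141, -0.0, 0.016]
contact_force: [-0.0, 0.1, 0.3]
width: 68.6
t: 3.95
tcp_pos: [585.8, 24.3, 144.6]
eef_rot: [3.142, 0.0, 0.016]
contact_force: [0.1, -0.3, -0.8]
width: 67.9
[585.8286751   24.31799857 144.59708126]
```

View pics/s2.png

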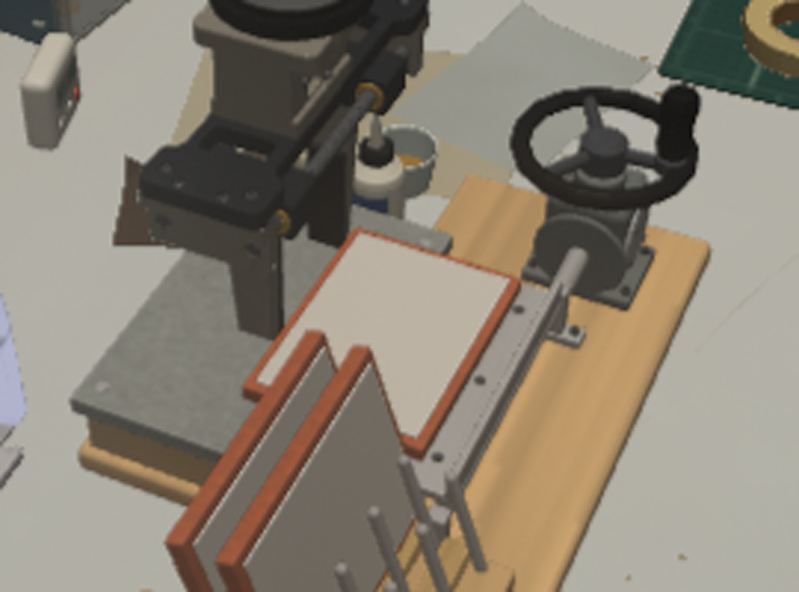

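The tile is now square to the fingers; its near edge (518,285)–(420,450) is parallel to the lip, with some 16 mm to go.

```bash
python3 -m handwheel '[{"gripper":-0.5,"x":-0.5,"y":0,"z":0,"wx":0,"wy":0,"wz":0},{"gripper":-0.5,"x":-0.4,"y":0,"z":0,"wx":0,"wy":0,"wz":0},{"gripper":-0.5,"x":-0.3,"y":0,"z":0,"wx":0,"wy":0,"wz":0},{"gripper":-0.5,"x":-0.1,"y":0,"z":0,"wx":0,"wy":0,"wz":0},{"gripper":-0.5,"x":-0.1,"y":0,"z":0,"wx":0,"wy":0,"wz":0}]'
python3 -m handwheel '[{"gripper":-0.5,"x":-0.1,"y":0,"z":0,"wx":0,"wy":0,"wz":0},{"gripper":-0.5,"x":0,"y":0,"z":0,"wx":0,"wy":0,"wz":0},{"gripper":-0.5,"x":-0.1,"y":0,"z":0,"wx":0,"wy":0,"wz":0},{"gripper":-0.5,"x":0,"y":0,"z":0,"wx":0,"wy":0,"wz":0},{"gripper":-0.5,"x":0,"y":0,"z":0,"wx":0,"wy":0,"wz":0}]'
python3 - <<'E'
from h import *
s=ctrl.state();print(s["tcp_pos"],s["contact_force"])
im,_=ctrl.read_camera("scene");cv2.imwrite("pics/s3.png",cv2.resize(im[200:360,300:470,::-1],None,fx=3.7,fy=3.7,interpolation=2))
E
```

```text
t: 4.62
tcp_pos: [571.8, 24.1, 144.7]
eef_rot: [3.142, -0.0, 0.016]
contact_force: [-0.7, -1.3, 0.0]
width: 68.7
t: 5.25
tcp_pos: [569.8, 24.1, 144.7]
eef_rot: [3.142, 0.0, 0.016]
contact_force: [-0.2, 0.1, 0.3]
width: 69.2
[569.77970225  24.0686481  144.66074804] [-0.2359413   0.05641934  0.31527216]
```

View pics/s3.png

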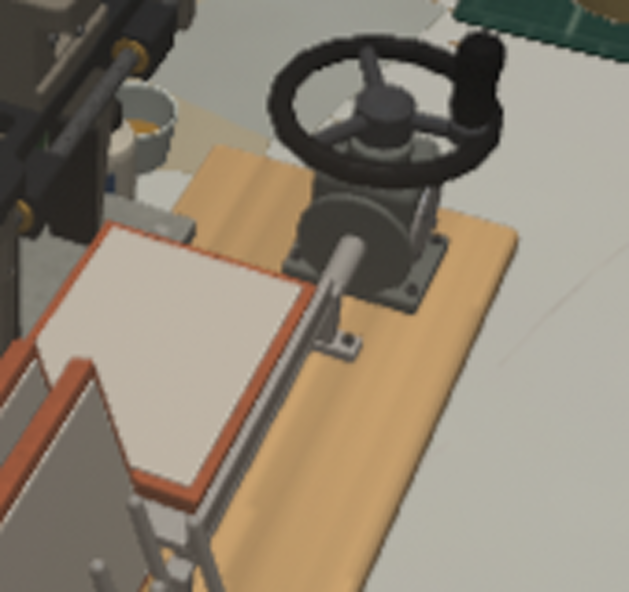

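```bash
python3 -m handwheel '[{"gripper":-0.5,"x":-0.1,"y":0,"z":0,"wx":0,"wy":0,"wz":0},{"gripper":-0.5,"x":0,"y":0,"z":0,"wx":0,"wy":0,"wz":0},{"gripper":-0.5,"x":-0.05,"y":0,"z":0,"wx":0,"wy":0,"wz":0},{"gripper":-0.5,"x":0,"y":0,"z":0,"wx":0,"wy":0,"wz":0},{"gripper":-0.5,"x":0,"y":0,"z":0,"wx":0,"wy":0,"wz":0}]'
python3 -m handwheel '[{"gripper":-0.5,"x":-0.1,"y":0,"z":0,"wx":0,"wy":0,"wz":0},{"gripper":-0.5,"x":0,"y":0,"z":0,"wx":0,"wy":0,"wz":0},{"gripper":-0.5,"x":-0.05,"y":0,"z":0,"wx":0,"wy":0,"wz":0},{"gripper":-0.5,"x":0,"y":0,"z":0,"wx":0,"wy":0,"wz":0},{"gripper":-0.5,"x":0,"y":0,"z":0,"wx":0,"wy":0,"wz":0}]'
```

```text
t: 5.92
tcp_pos: [568.9, 24.1, 144.9]
eef_rot: [-3.141, -0.001, 0.016]
contact_force: [5.1, 0.9, -0.8]
width: 69.2
t: 6.55
tcp_pos: [568.5, 24.3, 145.3]
eef_rot: [-3.141, -0.004, 0.016]
contact_force: [7.2, 2.0, -1.1]
width: 68.6
```

```bash
python3 -m handwheel '[{"gripper":-0.5,"x":-0.1,"y":0,"z":0,"wx":0,"wy":0,"wz":0},{"gripper":-0.5,"x":0,"y":0,"z":0,"wx":0,"wy":0,"wz":0},{"gripper":-0.5,"x":0.3,"y":0,"z":0,"wx":0,"wy":0,"wz":0},{"gripper":-0.5,"x":0.7,"y":0,"z":0,"wx":0,"wy":0,"wz":0},{"gripper":-0.5,"x":0,"y":0,"z":-5,"wx":0,"wy":0,"wz":0}]'
python3 - <<'E'
from h import *
np.set_printoptions(precision=1,suppress=True)
im,_=ctrl.read_camera("scene");cv2.imwrite("pics/s4.png",cv2.resize(im[220:360,300:470,::-1],None,fx=4.2,fy=4.2,interpolation=2))
E
```

```text
t: 7.18
tcp_pos: [573.4, 24.0, 191.6]
eef_rot: [3.141, 0.009, 0.016]
contact_force: [0.1, 0.2, 1.2]
width: 69.1
```

View pics/s4.png

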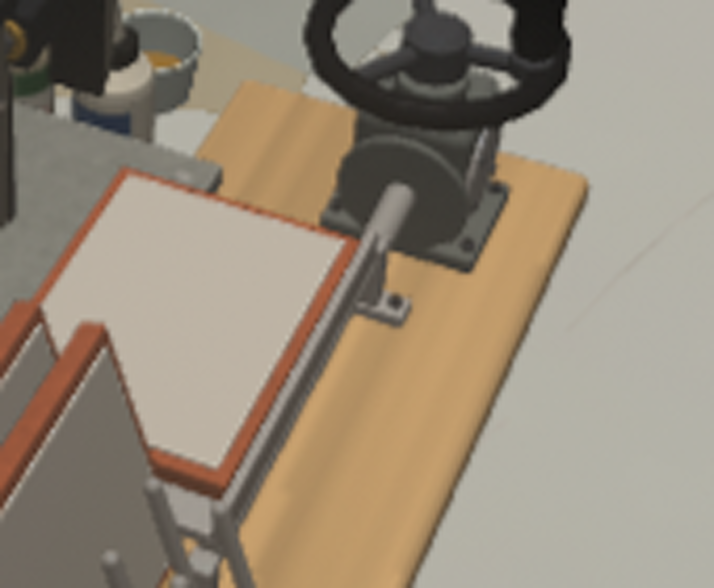

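Run:
```python
from h import *
np.set_printoptions(precision=1,suppress=True)
S=lambda u,v,z:ray("scene",300+u/4.2,220+v/4.2,z)
print([S(*q,62) for q in[(358,237),(220,485),(125,170)]])
print("leaf right lip top end", S(378,240,63), "board corner",S(222,178,53), "bracket", S(408,300,25))
```

```text
[array([466.2, -26.8,  62. ]), array([463.9, 103.4,  62. ]), array([556.6, -22.3,  62. ])]
leaf right lip top end [458.9 -27.5  63. ] board corner [526.3 -43.7  53. ] bracket [448.8 -41.4  25. ]
```

```bash
python3 -m handwheel '[{"gripper":0,"x":0,"y":0,"z":-4,"wx":0,"wy":0,"wz":-10},{"gripper":0,"x":0,"y":0,"z":-4,"wx":0,"wy":0,"wz":-10},{"gripper":0,"x":0,"y":0,"z":-2,"wx":0,"wy":0,"wz":-10},{"gripper":0,"x":0,"y":0,"z":0,"wx":0,"wy":0,"wz":-10},{"gripper":0,"x":0,"y":0,"z":0,"wx":0,"wy":0,"wz":-10}]'
python3 -m handwheel '[{"gripper":0,"x":0,"y":0,"z":0,"wx":0,"wy":0,"wz":-10},{"gripper":0,"x":0,"y":0,"z":0,"wx":0,"wy":0,"wz":-10},{"gripper":0,"x":0,"y":0,"z":0,"wx":0,"wy":0,"wz":-10},{"gripper":0,"x":0,"y":0,"z":0,"wx":0,"wy":0,"wz":-10},{"gripper":0,"x":0,"y":0,"z":0,"wx":0,"wy":0,"wz":0}]'
python3 - <<'E'
from h import *
s=ctrl.state();p=s["tcp_pos"];print(p,s["eef_rot"],s["joint_positions"],todelta(430-p[0],-99-p[1],0))
E
```

```text
t: 7.85
tcp_pos: [575.4, 24.0, 294.7]
eef_rot: [-3.141, 0.001, 0.894]
contact_force: [0.4, -0.2, -0.2]
width: 45.6
t: 8.48
tcp_pos: [575.4, 24.1, 294.3]
eef_rot: [-3.14, 0.0, 1.586]
contact_force: [-0.4, -0.3, -0.3]
width: 46.2
[575.38230655  24.0569386  294.30506293] [-3.14001954e+00  1.21462241e-04  1.58557753e+00] [ 3.92204218e-02  2.86172880e-01  1.74829912e+00 -9.27074242e-05
  1.10869626e+00  2.44807073e-02] [-12.08946472 -14.71850836   0.02462226]
```

```bash
python3 -m handwheel '[{"gripper":0,"x":-3,"y":-3.7,"z":0,"wx":0,"wy":0,"wz":0},{"gripper":0,"x":-3,"y":-3.7,"z":0,"wx":0,"wy":0,"wz":0},{"gripper":0,"x":-3,"y":-3.7,"z":0,"wx":0,"wy":0,"wz":0},{"gripper":0,"x":-3.1,"y":-3.6,"z":0,"wx":0,"wy":0,"wz":0},{"gripper":0,"x":0,"y":0,"z":2,"wx":0,"wy":0,"wz":0}]'
python3 - <<'E'
from h import *
s=ctrl.state();p=s["tcp_pos"];print(p)
im,_=ctrl.read_camera("scene");cv2.imwrite("pics/s5.png",cv2.resize(im[100:320,300:560,::-1],None,fx=2.7,fy=2.7,interpolation=2))
im,_=ctrl.read_camera("top");cv2.imwrite("pics/t5.png",cv2.resize(im[180:340,165:405,::-1],None,fx=3.33,fy=3.33,interpolation=2))
E
```

```text
t: 9.1
tcp_pos: [429.1, -100.7, 275.4]
eef_rot: [3.14, 0.001, 1.58]
contact_force: [1.0, -0.2, -0.1]
width: 46.0
[ 429.13357764 -100.71490673  275.4349878 ]
```

View pics/s5.png

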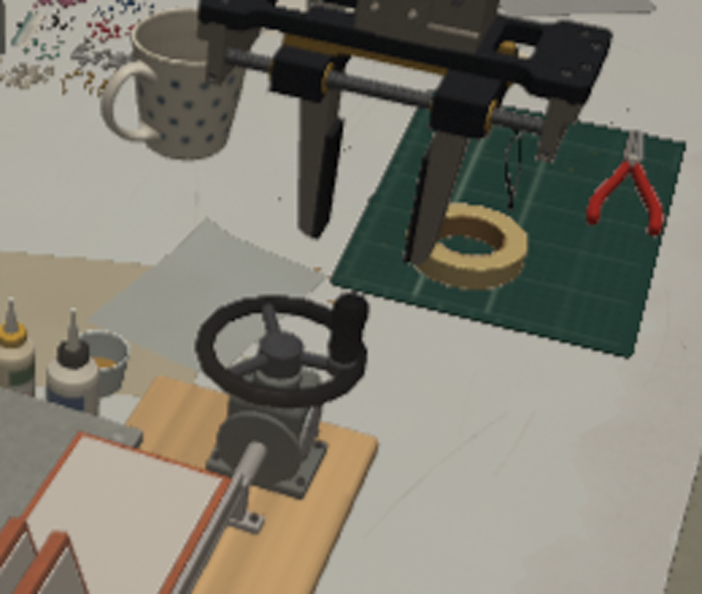

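View pics/t5.png

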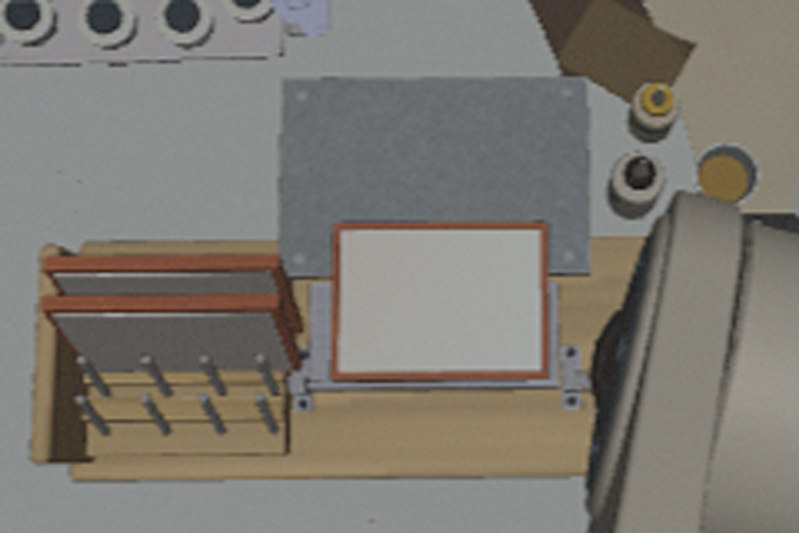

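Run:
```python
from h import *
im,_=ctrl.read_camera("top");cv2.imwrite("pics/t6.png",cv2.resize(im[240:310,250:350,::-1],None,fx=8,fy=8,interpolation=2))
```

```text
(no output)
```

View pics/t6.png

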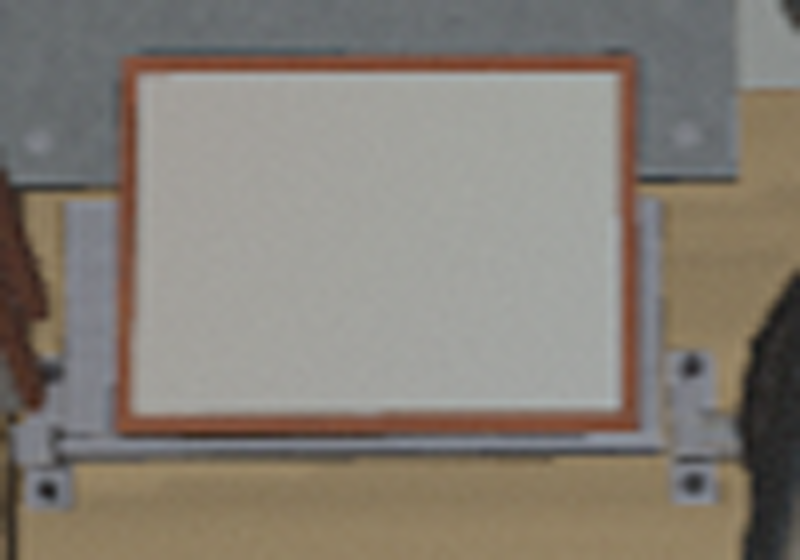

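The left end of the lip shows a tiny gap: the tile edge (118,432)–(638,430) is about 0.5° off the lip line (65,458)–(662,450). I'll press it home at its middle with the fingers closed, so it can square itself.

```bash
python3 -m handwheel '[{"gripper":1,"x":3.5,"y":4.1,"z":0,"wx":0,"wy":0,"wz":0},{"gripper":1,"x":3.5,"y":4.1,"z":0,"wx":0,"wy":0,"wz":0},{"gripper":1,"x":3.5,"y":4.1,"z":0,"wx":0,"wy":0,"wz":0},{"gripper":1,"x":3.5,"y":4.1,"z":0,"wx":0,"wy":0,"wz":0},{"gripper":1,"x":0,"y":0,"z":0,"wx":0,"wy":0,"wz":0}]' 20
python3 -m handwheel '[{"gripper":1,"x":0,"y":0,"z":5,"wx":0,"wy":0,"wz":0},{"gripper":1,"x":0,"y":0,"z":4,"wx":0,"wy":0,"wz":0},{"gripper":1,"x":0,"y":0,"z":3,"wx":0,"wy":0,"wz":0},{"gripper":1,"x":0,"y":0,"z":0.8,"wx":0,"wy":0,"wz":0},{"gripper":1,"x":0,"y":0,"z":0,"wx":0,"wy":0,"wz":0}]'
python3 - <<'E'
from h import *
s=ctrl.state();p=s["tcp_pos"];print(p)
im,_=ctrl.read_camera("scene");cv2.imwrite("pics/s7.png",cv2.resize(im[180:380,200:470,::-1],None,fx=2.96,fy=2.96,interpolation=2))
E
```

```text
t: 9.88
tcp_pos: [595.1, 46.4, 274.9]
eef_rot: [3.14, -0.001, 1.588]
contact_force: [-0.4, -0.5, -0.0]
width: 0.7
t: 10.5
tcp_pos: [592.5, 43.3, 147.1]
eef_rot: [-3.141, 0.0, 1.586]
contact_force: [0.6, -0.6, 0.8]
width: 0.5
[592.5058296   43.34256643 147.08151798]
```

View pics/s7.png

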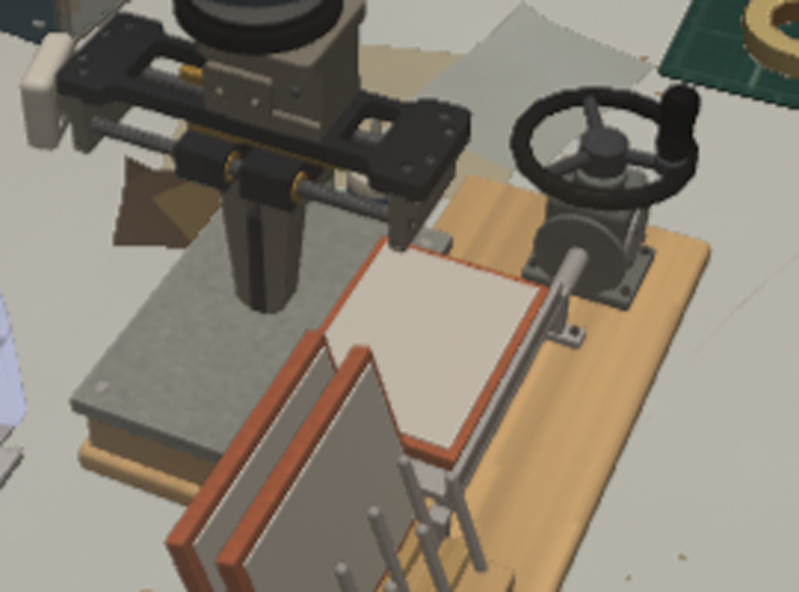

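```bash
python3 -m handwheel '[{"gripper":1,"x":-0.3,"y":0,"z":0.3,"wx":0,"wy":0,"wz":0},{"gripper":1,"x":0,"y":-0.8,"z":0,"wx":0,"wy":0,"wz":0},{"gripper":1,"x":0,"y":-0.2,"z":0,"wx":0,"wy":0,"wz":0},{"gripper":1,"x":0,"y":-0.2,"z":0,"wx":0,"wy":0,"wz":0},{"gripper":1,"x":0,"y":0,"z":0,"wx":0,"wy":0,"wz":0}]'
python3 -m handwheel '[{"gripper":1,"x":0,"y":-0.1,"z":0,"wx":0,"wy":0,"wz":0},{"gripper":1,"x":0,"y":-0.1,"z":0,"wx":0,"wy":0,"wz":0},{"gripper":1,"x":0,"y":-0.1,"z":0,"wx":0,"wy":0,"wz":0},{"gripper":1,"x":0,"y":0,"z":0,"wx":0,"wy":0,"wz":0},{"gripper":1,"x":0,"y":0,"z":0,"wx":0,"wy":0,"wz":0}]'
```

```text
t: 11.18
tcp_pos: [580.5, 40.3, 143.8]
eef_rot: [3.142, -0.0, 1.587]
contact_force: [0.6, -0.2, 0.4]
width: 0.1
t: 11.8
tcp_pos: [577.6, 40.2, 143.7]
eef_rot: [3.141, -0.0, 1.587]
contact_force: [0.2, 0.4, -0.0]
width: 0.1
```

```bash
python3 -m handwheel '[{"gripper":1,"x":0,"y":-0.1,"z":0,"wx":0,"wy":0,"wz":0},{"gripper":1,"x":0,"y":-0.1,"z":0,"wx":0,"wy":0,"wz":0},{"gripper":1,"x":0,"y":-0.1,"z":0,"wx":0,"wy":0,"wz":0},{"gripper":1,"x":0,"y":0,"z":0,"wx":0,"wy":0,"wz":0},{"gripper":1,"x":0,"y":0,"z":0,"wx":0,"wy":0,"wz":0}]'
python3 -m handwheel '[{"gripper":1,"x":0,"y":-0.1,"z":0,"wx":0,"wy":0,"wz":0},{"gripper":1,"x":0,"y":-0.1,"z":0,"wx":0,"wy":0,"wz":0},{"gripper":1,"x":0,"y":0,"z":0,"wx":0,"wy":0,"wz":0},{"gripper":1,"x":0,"y":0,"z":0,"wx":0,"wy":0,"wz":0},{"gripper":1,"x":0,"y":0,"z":0,"wx":0,"wy":0,"wz":0}]'
```

```text
t: 12.42
tcp_pos: [574.6, 40.2, 143.7]
eef_rot: [3.142, -0.0, 1.587]
contact_force: [0.6, 0.0, -0.3]
width: 0.1
t: 13.05
tcp_pos: [572.6, 40.1, 143.7]
eef_rot: [3.142, 0.0, 1.587]
contact_force: [0.3, -0.0, -0.0]
width: 0.7
```

```bash
python3 -m handwheel '[{"gripper":1,"x":0,"y":-0.1,"z":0,"wx":0,"wy":0,"wz":0},{"gripper":1,"x":0,"y":-0.1,"z":0,"wx":0,"wy":0,"wz":0},{"gripper":1,"x":0,"y":0,"z":0,"wx":0,"wy":0,"wz":0},{"gripper":1,"x":0,"y":0,"z":0,"wx":0,"wy":0,"wz":0},{"gripper":1,"x":0,"y":0,"z":0,"wx":0,"wy":0,"wz":0}]'
python3 - <<'E'
from h import *
im,_=ctrl.read_camera("scene");cv2.imwrite("pics/s8.png",cv2.resize(im[220:320,240:400,::-1],None,fx=5,fy=5,interpolation=2))
E
```

```text
t: 13.68
tcp_pos: [571.3, 40.1, 144.0]
eef_rot: [3.14, -0.0, 1.587]
contact_force: [5.5, 0.3, -2.0]
width: 0.4
```

View pics/s8.png

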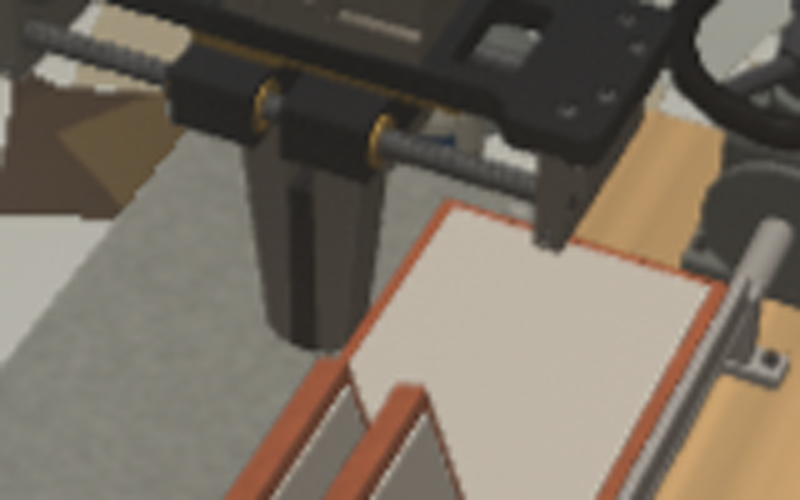

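```bash
python3 -m handwheel '[{"gripper":1,"x":0,"y":-0.1,"z":0,"wx":0,"wy":0,"wz":0},{"gripper":1,"x":0,"y":0,"z":0,"wx":0,"wy":0,"wz":0},{"gripper":1,"x":0,"y":1,"z":0,"wx":0,"wy":0,"wz":0},{"gripper":1,"x":0,"y":0,"z":-5,"wx":0,"wy":0,"wz":0},{"gripper":1,"x":0,"y":0,"z":-6,"wx":0,"wy":0,"wz":0}]'
python3 -m handwheel '[{"gripper":0,"x":-3.45,"y":-3.7,"z":-2,"wx":0,"wy":0,"wz":0.1},{"gripper":0,"x":-3.45,"y":-3.7,"z":0,"wx":0,"wy":0,"wz":0},{"gripper":0,"x":-3.45,"y":-3.7,"z":0,"wx":0,"wy":0,"wz":0},{"gripper":0,"x":-3.45,"y":-3.7,"z":0,"wx":0,"wy":0,"wz":0},{"gripper":0,"x":0,"y":0,"z":0,"wx":0,"wy":0,"wz":0}]'
python3 - <<'E'
from h import *
s=ctrl.state();p=s["tcp_pos"];print(p,s["eef_rot"],todelta(430-p[0],-99-p[1],200.5-p[2]))
im,_=ctrl.read_camera("top");cv2.imwrite("pics/t9.png",cv2.resize(im[240:310,250:350,::-1],None,fx=8,fy=8,interpolation=2))
im,_=ctrl.read_camera("scene");cv2.imwrite("pics/s9.png",cv2.resize(im[160:320,300:500,::-1],None,fx=4,fy=3.7,interpolation=2))
E
```

```text
t: 14.35
tcp_pos: [578.3, 40.1, 253.3]
eef_rot: [-3.136, 0.0, 1.587]
contact_force: [1.2, 0.2, 0.4]
width: 0.3
t: 14.98
tcp_pos: [430.9, -101.3, 273.4]
eef_rot: [-3.138, -0.0, 1.582]
contact_force: [-0.1, 0.9, -0.3]
width: 45.7
[ 430.85773829 -101.2735957   273.36262986] [-3.13837660e+00 -3.35626131e-04  1.58225398e+00] [ 0.22588192 -0.05972957  7.28656898]
```

View pics/t9.png

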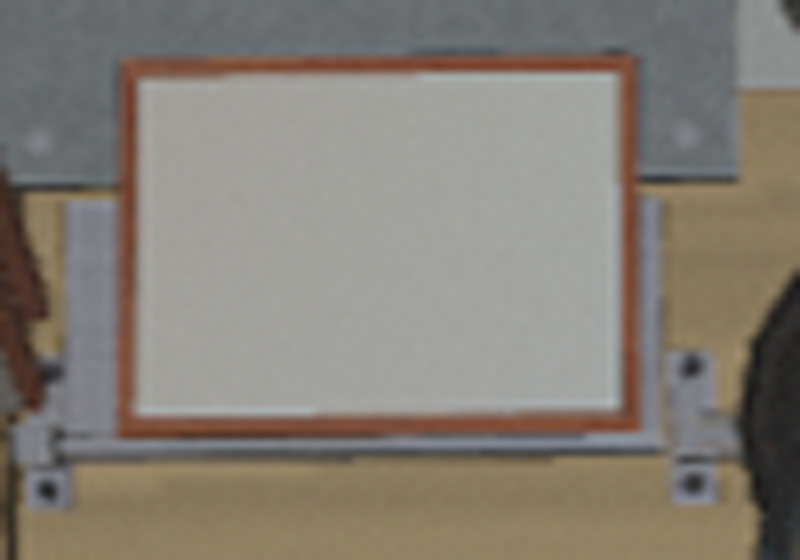

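View pics/s9.png

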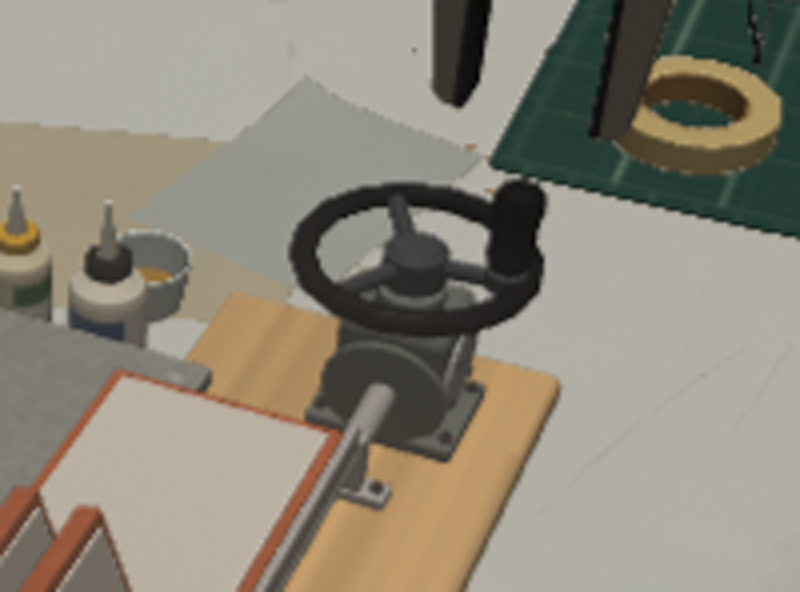

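```bash
python3 - <<'E'
from h import *
S=lambda u,v,z:ray("scene",300+u/4,160+v/3.7,z)
print(S(417,258,102),"grip top",S(521,190,150),"bottom",S(512,270,110), "hub", S(416,245,112))
E
python3 -m handwheel '[{"gripper":0,"x":0.15,"y":-0.1,"z":3,"wx":0,"wy":0,"wz":0},{"gripper":0,"x":0,"y":0,"z":2.5,"wx":0,"wy":0,"wz":0},{"gripper":0,"x":0,"y":0,"z":1.7,"wx":0,"wy":0,"wz":0},{"gripper":0,"x":0,"y":0,"z":0,"wx":0,"wy":0,"wz":0},{"gripper":0,"x":0,"y":0,"z":0,"wx":0,"wy":0,"wz":0}]'
python3 - <<'E'
from h import *
im,_=ctrl.read_camera("scene");cv2.imwrite("pics/s10.png",cv2.resize(im[160:320,300:500,::-1],None,fx=4,fy=3.7,interpolation=2))
E
```

```text
[465.43612261 -97.46397946 102.        ] grip top [429.86051067 -96.57630636 150.        ] bottom [427.87840131 -96.19390433 110.        ] hub [465.37536358 -93.1459794  112.        ]
t: 15.7
tcp_pos: [433.4, -98.1, 202.1]
eef_rot: [3.141, -0.0, 1.586]
contact_force: [0.5, -0.4, 0.8]
width: 46.1
```

View pics/s10.png

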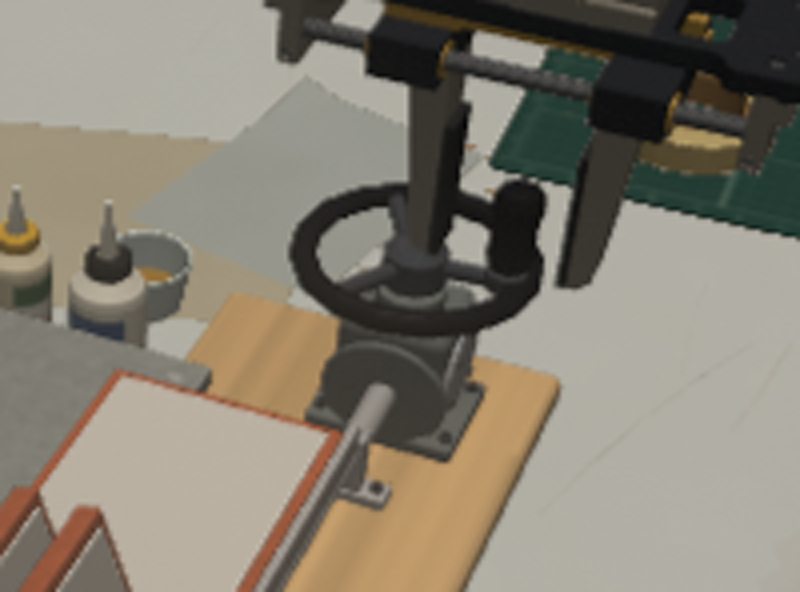

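```bash
python3 -m handwheel '[{"gripper":0,"x":0,"y":-0.3,"z":0,"wx":0,"wy":0,"wz":0},{"gripper":0.3,"x":0,"y":0,"z":0,"wx":0,"wy":0,"wz":0},{"gripper":1,"x":0,"y":0,"z":0,"wx":0,"wy":0,"wz":0},{"gripper":1,"x":0,"y":0,"z":0,"wx":0,"wy":0,"wz":0},{"gripper":1,"x":0,"y":0,"z":0,"wx":0,"wy":0,"wz":0}]' 25
python3 -c "
from h import *
im,_=ctrl.read_camera('scene');cv2.imwrite('pics/s11.png',cv2.resize(im[160:320,300:500,::-1],None,fx=4,fy=3.7,interpolation=2))"
```

```text
t: 16.38
tcp_pos: [430.5, -98.6, 202.0]
eef_rot: [3.14, 0.0, 1.585]
contact_force: [4.2, 1.1, -1.3]
width: 18.5
```

View pics/s11.png

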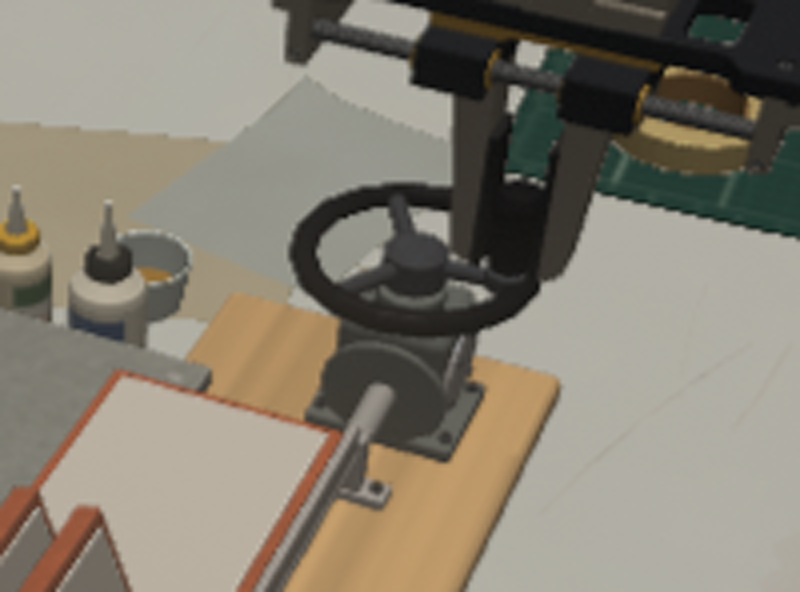

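```bash
python3 -m handwheel '[{"gripper":1,"x":1.11,"y":0.18,"z":0,"wx":0,"wy":0,"wz":0},{"gripper":1,"x":1.0,"y":0.51,"z":0,"wx":0,"wy":0,"wz":0},{"gripper":1,"x":0.8,"y":0.8,"z":0,"wx":0,"wy":0,"wz":0},{"gripper":1,"x":0.51,"y":1.0,"z":0,"wx":0,"wy":0,"wz":0},{"gripper":1,"x":0.18,"y":1.11,"z":0,"wx":0,"wy":0,"wz":0}]'
```

```text
t: 17.05
tcp_pos: [464.9, -61.4, 201.8]
eef_rot: [-3.14, 0.0, 1.586]
contact_force: [-2.3, -6.9, 6.6]
width: 18.5
```

```bash
python3 -m handwheel '[{"gripper":1,"x":-0.18,"y":1.11,"z":0,"wx":0,"wy":0,"wz":0},{"gripper":1,"x":-0.51,"y":1.0,"z":0,"wx":0,"wy":0,"wz":0},{"gripper":1,"x":-0.8,"y":0.8,"z":0,"wx":0,"wy":0,"wz":0},{"gripper":1,"x":-1.0,"y":0.51,"z":0,"wx":0,"wy":0,"wz":0},{"gripper":1,"x":-1.11,"y":0.18,"z":0,"wx":0,"wy":0,"wz":0}]'
python3 -c "
from h import *
im,_=ctrl.read_camera('scene');cv2.imwrite('pics/s12.png',cv2.resize(im[160:320,300:500,::-1],None,fx=4,fy=3.7,interpolation=2))"
```

```text
t: 17.68
tcp_pos: [502.6, -96.9, 201.9]
eef_rot: [3.14, -0.001, 1.585]
contact_force: [2.2, 3.7, 2.7]
width: 18.7
```

View pics/s12.png

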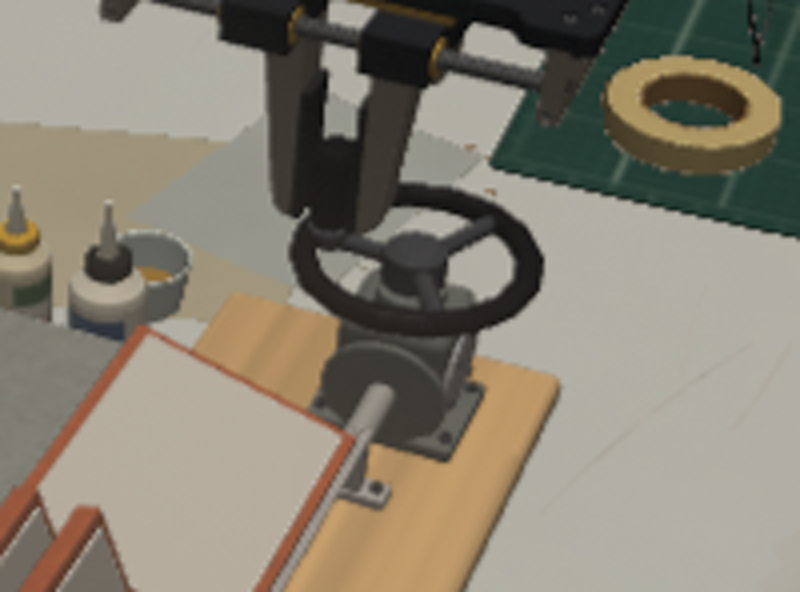

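The wheel has made half a turn (grip at 335,185) and the leaf is tilting with the tile on it. I'll carry on.

```bash
python3 -m handwheel '[{"gripper":1,"x":-1.11,"y":-0.18,"z":0,"wx":0,"wy":0,"wz":0},{"gripper":1,"x":-1.0,"y":-0.51,"z":0,"wx":0,"wy":0,"wz":0},{"gripper":1,"x":-0.8,"y":-0.8,"z":0,"wx":0,"wy":0,"wz":0},{"gripper":1,"x":-0.51,"y":-1.0,"z":0,"wx":0,"wy":0,"wz":0},{"gripper":1,"x":-0.18,"y":-1.11,"z":0,"wx":0,"wy":0,"wz":0}]'
python3 -m handwheel '[{"gripper":1,"x":0.18,"y":-1.11,"z":0,"wx":0,"wy":0,"wz":0},{"gripper":1,"x":0.51,"y":-1.0,"z":0,"wx":0,"wy":0,"wz":0},{"gripper":1,"x":0.8,"y":-0.8,"z":0,"wx":0,"wy":0,"wz":0},{"gripper":1,"x":1.0,"y":-0.51,"z":0,"wx":0,"wy":0,"wz":0},{"gripper":1,"x":1.11,"y":-0.18,"z":0,"wx":0,"wy":0,"wz":0}]'
```

```text
t: 18.35
tcp_pos: [465.3, -134.0, 201.8]
eef_rot: [-3.141, -0.0, 1.585]
contact_force: [2.4, 6.3, 7.0]
width: 18.5
t: 18.98
tcp_pos: [430.2, -98.4, 202.0]
eef_rot: [3.138, 0.001, 1.585]
contact_force: [11.9, -2.2, -4.3]
width: 18.6
```

```bash
python3 -m handwheel '[{"gripper":1,"x":1.11,"y":0.18,"z":0,"wx":0,"wy":0,"wz":0},{"gripper":1,"x":1.0,"y":0.51,"z":0,"wx":0,"wy":0,"wz":0},{"gripper":1,"x":0.8,"y":0.8,"z":0,"wx":0,"wy":0,"wz":0},{"gripper":1,"x":0.51,"y":1.0,"z":0,"wx":0,"wy":0,"wz":0},{"gripper":1,"x":0.18,"y":1.11,"z":0,"wx":0,"wy":0,"wz":0}]'
python3 -c "
from h import *
im,_=ctrl.read_camera('scene');cv2.imwrite('pics/s13.png',cv2.resize(im[140:320,260:500,::-1],None,fx=3.3,fy=3.3,interpolation=2))"
```

```text
t: 19.6
tcp_pos: [463.7, -61.7, 201.7]
eef_rot: [-3.139, -0.0, 1.585]
contact_force: [-2.3, -2.7, 10.5]
width: 18.6
```

View pics/s13.png

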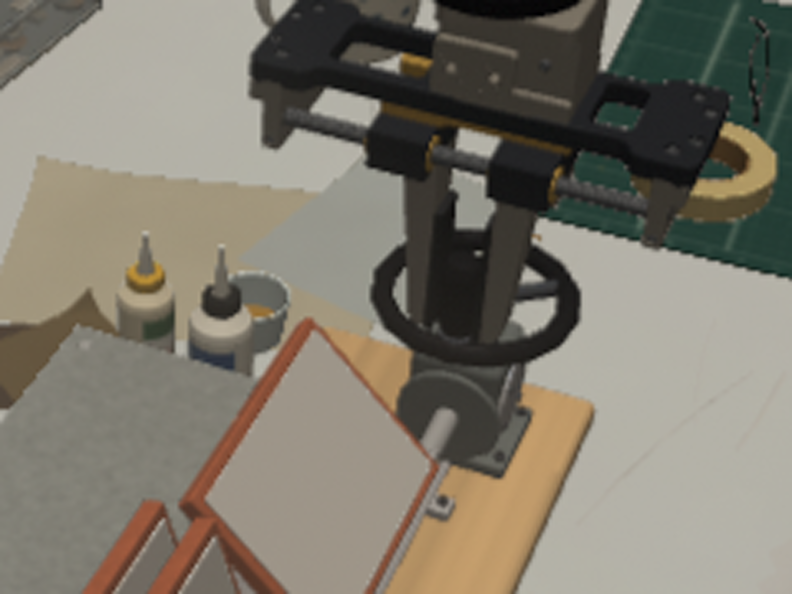

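```bash
python3 -m handwheel '[{"gripper":1,"x":-0.18,"y":1.11,"z":0,"wx":0,"wy":0,"wz":0},{"gripper":1,"x":-0.51,"y":1.0,"z":0,"wx":0,"wy":0,"wz":0},{"gripper":1,"x":-0.8,"y":0.8,"z":0,"wx":0,"wy":0,"wz":0},{"gripper":1,"x":-1.0,"y":0.51,"z":0,"wx":0,"wy":0,"wz":0},{"gripper":1,"x":-1.11,"y":0.18,"z":0,"wx":0,"wy":0,"wz":0}]'
python3 -m handwheel '[{"gripper":1,"x":-1.11,"y":-0.18,"z":0,"wx":0,"wy":0,"wz":0},{"gripper":1,"x":-1.0,"y":-0.51,"z":0,"wx":0,"wy":0,"wz":0},{"gripper":1,"x":-0.8,"y":-0.8,"z":0,"wx":0,"wy":0,"wz":0},{"gripper":1,"x":-0.51,"y":-1.0,"z":0,"wx":0,"wy":0,"wz":0},{"gripper":1,"x":-0.18,"y":-1.11,"z":0,"wx":0,"wy":0,"wz":0}]'
```

```text
t: 20.27
tcp_pos: [502.4, -97.2, 201.9]
eef_rot: [3.139, -0.001, 1.585]
contact_force: [5.5, 2.1, 1.4]
width: 18.6
t: 20.9
tcp_pos: [465.1, -134.0, 201.8]
eef_rot: [-3.141, -0.0, 1.585]
contact_force: [2.5, 5.3, 6.2]
width: 18.5
```

```bash
python3 -m handwheel '[{"gripper":1,"x":0.18,"y":-1.11,"z":0,"wx":0,"wy":0,"wz":0},{"gripper":1,"x":0.51,"y":-1.0,"z":0,"wx":0,"wy":0,"wz":0},{"gripper":1,"x":0.8,"y":-0.8,"z":0,"wx":0,"wy":0,"wz":0},{"gripper":1,"x":1.0,"y":-0.51,"z":0,"wx":0,"wy":0,"wz":0},{"gripper":1,"x":1.11,"y":-0.18,"z":0,"wx":0,"wy":0,"wz":0}]'
python3 -c "
from h import *
im,_=ctrl.read_camera('scene');cv2.imwrite('pics/s14.png',cv2.resize(im[140:320,260:500,::-1],None,fx=3.3,fy=3.3,interpolation=2))"
```

```text
t: 21.52
tcp_pos: [430.1, -98.2, 202.0]
eef_rot: [3.138, 0.0, 1.585]
contact_force: [11.4, -0.9, -4.3]
width: 18.8
```

View pics/s14.png

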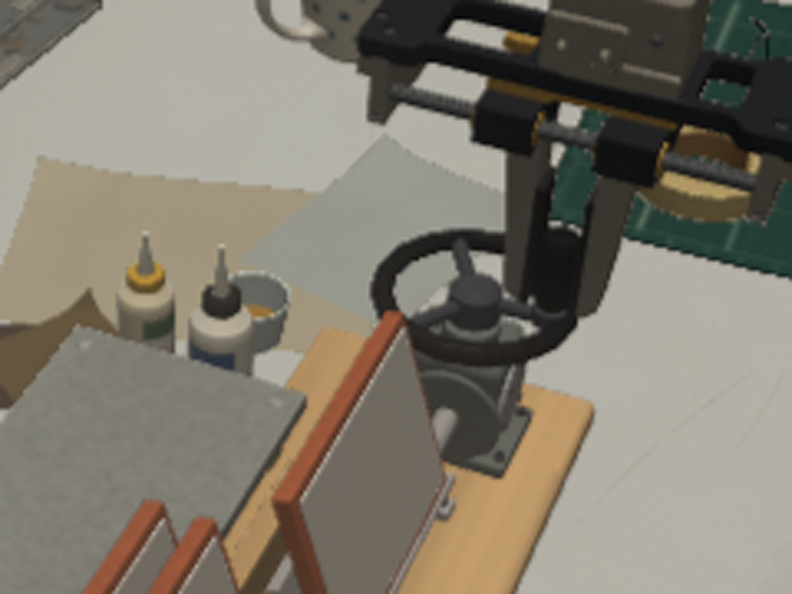

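Two turns done; the leaf is at full lean with the tile standing on the lip. Now I release the grip and go up.

```bash
python3 -m handwheel '[{"gripper":0,"x":0,"y":0,"z":0,"wx":0,"wy":0,"wz":0},{"gripper":0,"x":0,"y":0,"z":0,"wx":0,"wy":0,"wz":0},{"gripper":0,"x":0,"y":0,"z":-2,"wx":0,"wy":0,"wz":0},{"gripper":0,"x":0,"y":0,"z":-4,"wx":0,"wy":0,"wz":0},{"gripper":1,"x":0,"y":0,"z":-4,"wx":0,"wy":0,"wz":0}]'
python3 -c "
from h import *
im,_=ctrl.read_camera('scene');cv2.imwrite('pics/s15.png',cv2.resize(im[200:380,220:460,::-1],None,fx=3.3,fy=3.3,interpolation=2))
im,_=ctrl.read_camera('top');cv2.imwrite('pics/t15.png',cv2.resize(im[220:320,170:370,::-1],None,fx=4,fy=4,interpolation=2))"
```

```text
t: 22.2
tcp_pos: [428.1, -98.4, 301.9]
eef_rot: [-3.138, -0.001, 1.585]
contact_force: [1.0, -0.3, -0.2]
width: 37.7
```

View pics/s15.png

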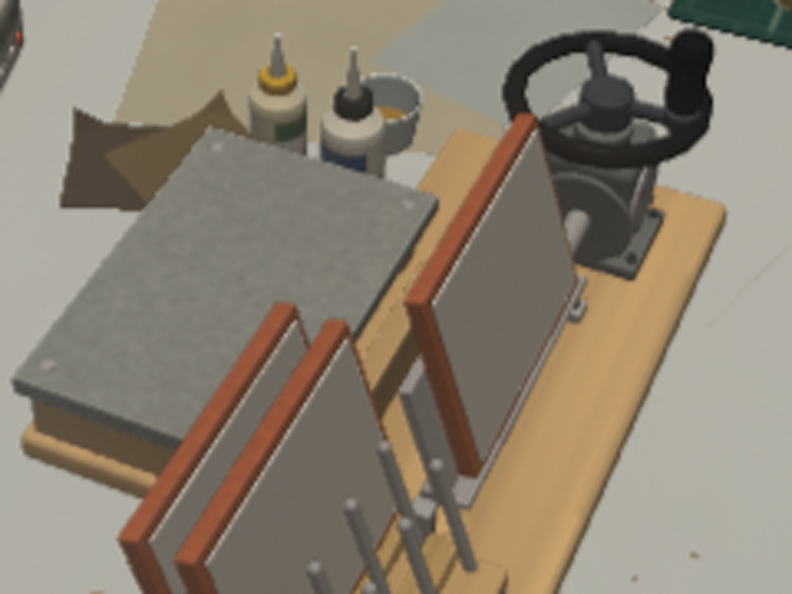

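View pics/t15.png

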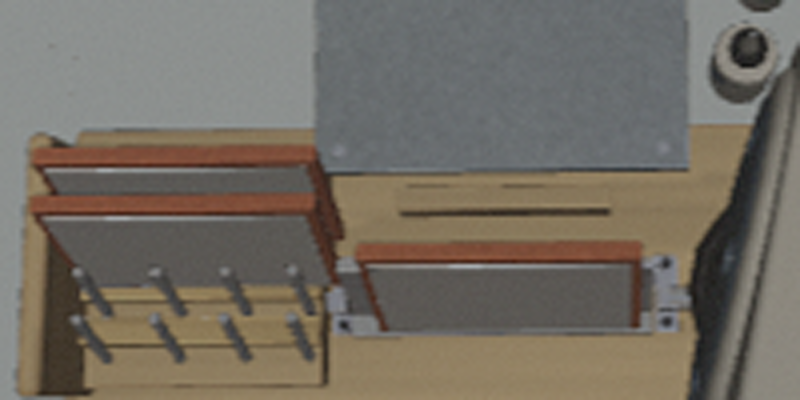

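Run:
```python
from h import *
np.set_printoptions(precision=1,suppress=True)
T=lambda u,v,z:ray("top",170+u/4,220+v/4,z)
S=lambda u,v,z:ray("scene",220+u/3.3,200+v/3.3,z)
print("tile TR back",T(641,243,138),"TR front",T(641,262,140),"TL back",T(357,243,138),"TL front",T(360,262,140))
print("racked1 T trailing",T(315,196,138),T(315,213,140),"racked2",T(318,147,138))
print("scene TR back",S(521,115,138),"TR front",S(540,122,140),"TL back",S(410,298,138),"TLfront",S(434,308,140))
print("scene racked1 trailing", S(330,320,138),S(348,328,140), "bottom near corner right",S(577,275,50))
s=ctrl.state();print(s["tcp_pos"])
```

```text
tile TR back [482.9 -27.1 138. ] TR front [474.2 -27.2 140. ] TL back [481.1 101.  138. ] TL front [472.5  99.  140. ]
racked1 T trailing [502.1 120.9 138. ] [494.2 120.2 140. ] racked2 [524.6 120.5 138. ]
scene TR back [483.4 -25.  138. ] TR front [473.5 -21.9 140. ] TL back [480.5 100.4 138. ] TLfront [469.2 103.2 140. ]
scene racked1 trailing [503.3 125.3 138. ] [494.4 127.9 140. ] bottom near corner right [451.3 -31.4  50. ]
[430.3 -98.9 304.8]
```

```bash
python3 -m handwheel '[{"gripper":1,"x":2.7,"y":2,"z":0,"wx":0,"wy":0,"wz":-0.6},{"gripper":1,"x":2.7,"y":2,"z":0,"wx":0,"wy":0,"wz":0},{"gripper":1,"x":0,"y":0,"z":3,"wx":0,"wy":0,"wz":0},{"gripper":1,"x":0,"y":0,"z":3,"wx":0,"wy":0,"wz":0},{"gripper":1,"x":0,"y":0,"z":0,"wx":0,"wy":0,"wz":0}]'
python3 -c "
from h import *
s=ctrl.state();p=s['tcp_pos'];print(p,s['eef_rot'],todelta(470-p[0],-44-p[1],201-p[2]))
im,_=ctrl.read_camera('scene');cv2.imwrite('pics/s16.png',cv2.resize(im[140:320,260:500,::-1],None,fx=3.3,fy=3.3,interpolation=2))"
```

```text
t: 22.92
tcp_pos: [466.1, -43.6, 239.0]
eef_rot: [-3.135, -0.001, 1.596]
contact_force: [-0.8, -0.2, 0.5]
width: 0.4
[466.07797223 -43.559605   239.02465834] [-3.13477832e+00 -7.95794874e-04  1.59555311e+00] [-0.05676066  0.41689412  3.79966925]
```

View pics/s16.png

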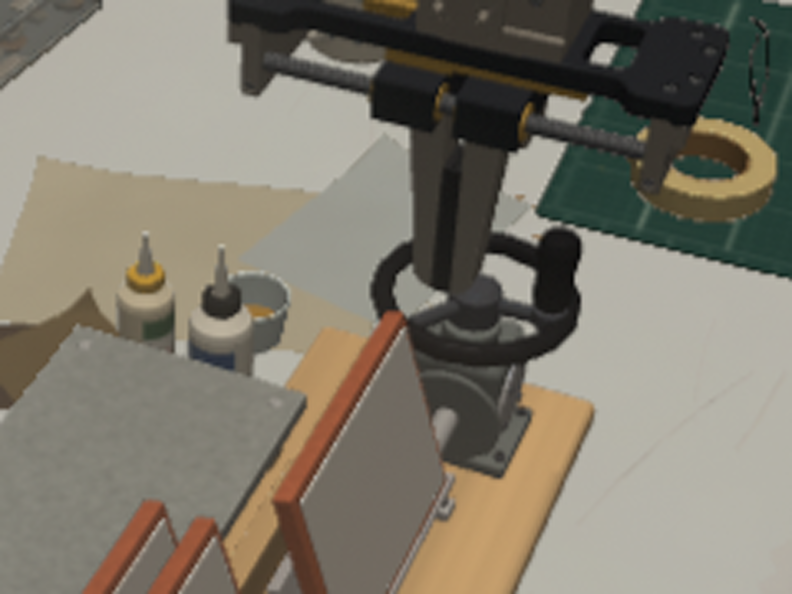

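```bash
python3 -m handwheel '[{"gripper":1,"x":0,"y":0.4,"z":2,"wx":0,"wy":0,"wz":0},{"gripper":1,"x":0,"y":0,"z":1.8,"wx":0,"wy":0,"wz":0},{"gripper":1,"x":0,"y":0,"z":0,"wx":0,"wy":0,"wz":0},{"gripper":1,"x":0.3,"y":0,"z":0,"wx":0,"wy":0,"wz":0},{"gripper":1,"x":0.3,"y":0,"z":0,"wx":0,"wy":0,"wz":0}]'
python3 -m handwheel '[{"gripper":1,"x":0.4,"y":0,"z":0,"wx":0,"wy":0,"wz":0},{"gripper":1,"x":0.4,"y":0,"z":0,"wx":0,"wy":0,"wz":0},{"gripper":1,"x":0.4,"y":0,"z":0,"wx":0,"wy":0,"wz":0},{"gripper":1,"x":0.4,"y":0,"z":0,"wx":0,"wy":0,"wz":0},{"gripper":1,"x":0.4,"y":0,"z":0,"wx":0,"wy":0,"wz":0}]'
python3 -c "
from h import *
im,_=ctrl.read_camera('scene');cv2.imwrite('pics/s17.png',cv2.resize(im[160:380,220:500,::-1],None,fx=2.8,fy=2.7,interpolation=2))"
```

```text
t: 23.6
tcp_pos: [472.8, -37.5, 204.7]
eef_rot: [3.14, 0.0, 1.595]
contact_force: [-0.6, -0.1, 0.6]
width: 0.6
t: 24.22
tcp_pos: [471.9, -17.3, 203.7]
eef_rot: [-3.142, -0.0, 1.596]
contact_force: [1.0, -0.1, 0.0]
width: 0.1
```

View pics/s17.png

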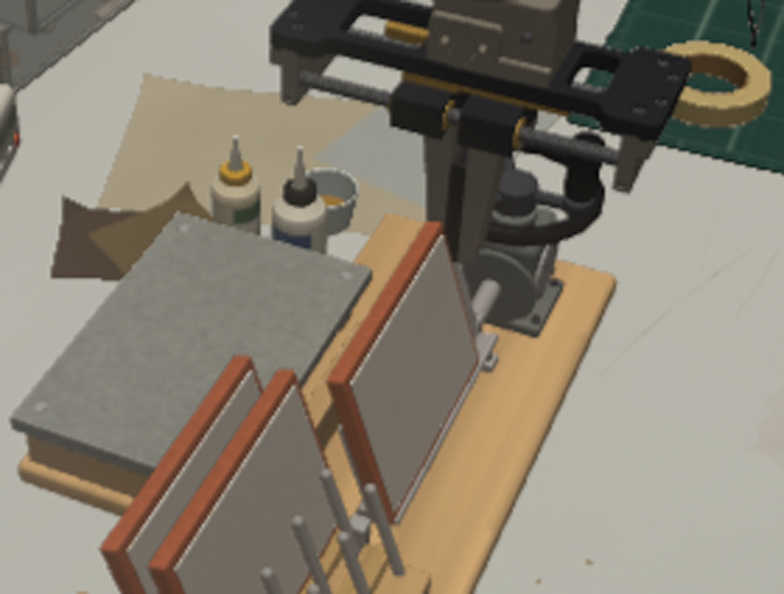

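```bash
python3 -m handwheel '[{"gripper":1,"x":0.5,"y":0,"z":0,"wx":0,"wy":0,"wz":0},{"gripper":1,"x":0.6,"y":0,"z":0,"wx":0,"wy":0,"wz":0},{"gripper":1,"x":0.6,"y":0,"z":0,"wx":0,"wy":0,"wz":0},{"gripper":1,"x":0.6,"y":0,"z":0,"wx":0,"wy":0,"wz":0},{"gripper":1,"x":0.6,"y":0,"z":0,"wx":0,"wy":0,"wz":0}]'
python3 -m handwheel '[{"gripper":1,"x":0.6,"y":0,"z":0,"wx":0,"wy":0,"wz":0},{"gripper":1,"x":0.6,"y":0,"z":0,"wx":0,"wy":0,"wz":0},{"gripper":1,"x":0.6,"y":0,"z":0,"wx":0,"wy":0,"wz":0},{"gripper":1,"x":0.5,"y":0,"z":0,"wx":0,"wy":0,"wz":0},{"gripper":1,"x":0.4,"y":0,"z":0,"wx":0,"wy":0,"wz":0}]'
python3 -c "
from h import *
im,_=ctrl.read_camera('scene');cv2.imwrite('pics/s18.png',cv2.resize(im[200:440,220:480,::-1],None,fx=2.8,fy=2.5,interpolation=2))"
```

```text
t: 24.9
tcp_pos: [471.1, 11.8, 203.7]
eef_rot: [-3.141, 0.0, 1.596]
contact_force: [-1.6, -1.3, -0.1]
width: 0.6
t: 25.52
tcp_pos: [470.5, 38.7, 203.7]
eef_rot: [3.142, -0.0, 1.596]
contact_force: [0.3, -0.5, -0.2]
width: 0.5
```

View pics/s18.png

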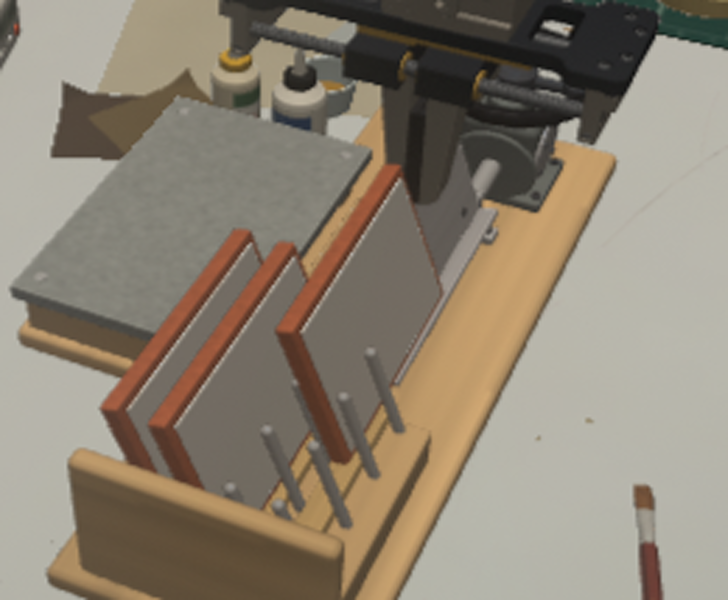

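```bash
python3 -m handwheel '[{"gripper":1,"x":0.5,"y":0,"z":0,"wx":0,"wy":0,"wz":0},{"gripper":1,"x":0.6,"y":0,"z":0,"wx":0,"wy":0,"wz":0},{"gripper":1,"x":0.6,"y":0,"z":0,"wx":0,"wy":0,"wz":0},{"gripper":1,"x":0.6,"y":0,"z":0,"wx":0,"wy":0,"wz":0},{"gripper":1,"x":0.6,"y":0,"z":0,"wx":0,"wy":0,"wz":0}]'
python3 -m handwheel '[{"gripper":1,"x":0.6,"y":0,"z":0,"wx":0,"wy":0,"wz":0},{"gripper":1,"x":0.6,"y":0,"z":0,"wx":0,"wy":0,"wz":0},{"gripper":1,"x":0.6,"y":0,"z":0,"wx":0,"wy":0,"wz":0},{"gripper":1,"x":0.5,"y":0,"z":0,"wx":0,"wy":0,"wz":0},{"gripper":1,"x":0.4,"y":0,"z":0,"wx":0,"wy":0,"wz":0}]'
python3 -c "
from h import *
im,_=ctrl.read_camera('scene');cv2.imwrite('pics/s19.png',cv2.resize(im[200:440,220:480,::-1],None,fx=2.8,fy=2.5,interpolation=2))"
```

```text
t: 26.2
tcp_pos: [469.7, 67.8, 203.7]
eef_rot: [-3.141, 0.0, 1.596]
contact_force: [-0.7, -0.7, -0.2]
width: 0.5
t: 26.82
tcp_pos: [469.1, 94.7, 203.7]
eef_rot: [3.142, -0.0, 1.596]
contact_force: [-1.0, -1.2, -0.2]
width: 0.8
```

View pics/s19.png

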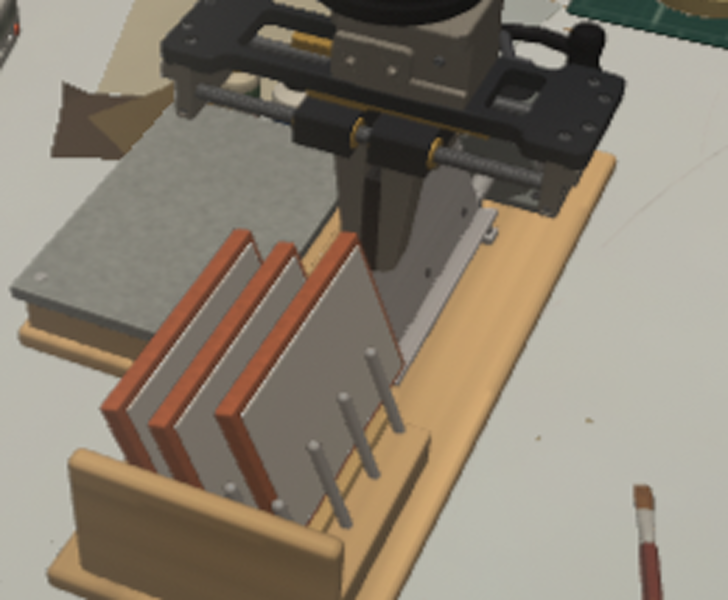

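```bash
python3 -m handwheel '[{"gripper":1,"x":0.4,"y":0,"z":0,"wx":0,"wy":0,"wz":0},{"gripper":1,"x":0.4,"y":0,"z":0,"wx":0,"wy":0,"wz":0},{"gripper":1,"x":0.3,"y":0,"z":0,"wx":0,"wy":0,"wz":0},{"gripper":1,"x":0.2,"y":0,"z":0,"wx":0,"wy":0,"wz":0},{"gripper":1,"x":0.1,"y":0,"z":0,"wx":0,"wy":0,"wz":0}]'
python3 -m handwheel '[{"gripper":1,"x":0.1,"y":0,"z":0,"wx":0,"wy":0,"wz":0},{"gripper":1,"x":0.1,"y":0,"z":0,"wx":0,"wy":0,"wz":0},{"gripper":1,"x":0.1,"y":0,"z":0,"wx":0,"wy":0,"wz":0},{"gripper":1,"x":0,"y":0,"z":0,"wx":0,"wy":0,"wz":0},{"gripper":1,"x":0,"y":0,"z":0,"wx":0,"wy":0,"wz":0}]'
```

```text
t: 27.5
tcp_pos: [468.7, 108.4, 203.7]
eef_rot: [-3.142, 0.0, 1.596]
contact_force: [-0.1, -1.4, -1.1]
width: 0.3
t: 28.12
tcp_pos: [468.7, 111.4, 203.7]
eef_rot: [-3.142, -0.0, 1.596]
contact_force: [0.3, 0.4, -0.4]
width: 0.4
```

```bash
python3 -m handwheel '[{"gripper":1,"x":0.1,"y":0,"z":0,"wx":0,"wy":0,"wz":0},{"gripper":1,"x":0,"y":0,"z":0,"wx":0,"wy":0,"wz":0},{"gripper":1,"x":0.1,"y":0,"z":0,"wx":0,"wy":0,"wz":0},{"gripper":1,"x":0,"y":0,"z":0,"wx":0,"wy":0,"wz":0},{"gripper":1,"x":0,"y":0,"z":0,"wx":0,"wy":0,"wz":0}]'
python3 -c "
from h import *
im,_=ctrl.read_camera('scene');cv2.imwrite('pics/s20.png',cv2.resize(im[240:440,220:420,::-1],None,fx=3.5,fy=3,interpolation=2))"
```

```text
t: 28.75
tcp_pos: [468.6, 113.4, 203.7]
eef_rot: [3.142, -0.0, 1.596]
contact_force: [0.5, -0.6, 0.7]
width: 0.4
```

View pics/s20.png

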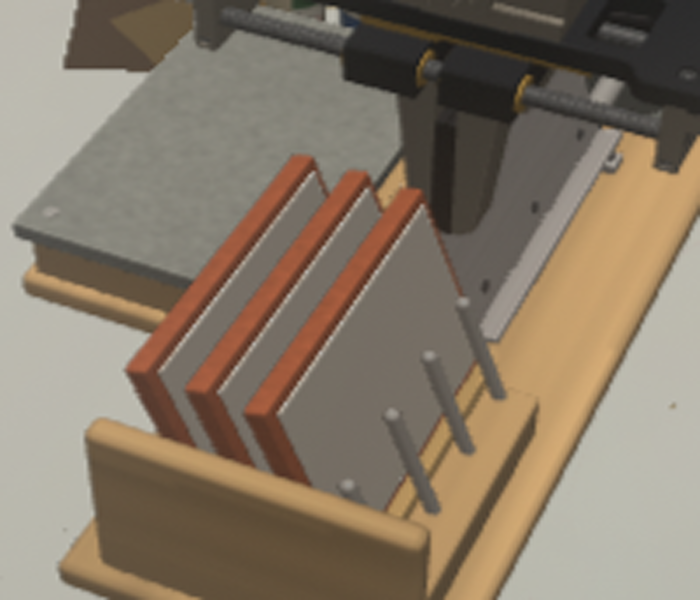

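```bash
python3 -m handwheel '[{"gripper":1,"x":0.1,"y":0,"z":0,"wx":0,"wy":0,"wz":0},{"gripper":1,"x":0,"y":0,"z":0,"wx":0,"wy":0,"wz":0},{"gripper":1,"x":0.05,"y":0,"z":0,"wx":0,"wy":0,"wz":0},{"gripper":1,"x":0,"y":0,"z":0,"wx":0,"wy":0,"wz":0},{"gripper":1,"x":0,"y":0,"z":0,"wx":0,"wy":0,"wz":0}]'
```

```text
t: 29.42
tcp_pos: [468.6, 114.0, 203.7]
eef_rot: [-3.141, 0.002, 1.596]
contact_force: [1.0, -8.0, 1.7]
width: 0.4
```

```bash
python3 -m handwheel '[{"gripper":1,"x":-0.2,"y":0,"z":0,"wx":0,"wy":0,"wz":0},{"gripper":1,"x":-1.3,"y":0,"z":0,"wx":0,"wy":0,"wz":0},{"gripper":1,"x":-1.5,"y":0,"z":0,"wx":0,"wy":0,"wz":0},{"gripper":1,"x":0,"y":0,"z":-5,"wx":0,"wy":0,"wz":0},{"gripper":1,"x":0,"y":0,"z":-5,"wx":0,"wy":0,"wz":0}]'
python3 -m handwheel '[{"gripper":1,"x":-4,"y":-4,"z":-2,"wx":0,"wy":0,"wz":0},{"gripper":1,"x":-5,"y":-3,"z":0,"wx":0,"wy":0,"wz":0},{"gripper":1,"x":-5,"y":-3,"z":0,"wx":0,"wy":0,"wz":0},{"gripper":1,"x":-5,"y":0,"z":0,"wx":0,"wy":0,"wz":0},{"gripper":1,"x":-5,"y":0,"z":0,"wx":0,"wy":0,"wz":0}]'
python3 -c "
from h import *
im,_=ctrl.read_camera('scene');cv2.imwrite('pics/s21.png',cv2.resize(im[180:440,220:480,::-1],None,fx=3,fy=2.3,interpolation=2))
im,_=ctrl.read_camera('top');cv2.imwrite('pics/t21.png',cv2.resize(im[180:340,165:405,::-1],None,fx=3.33,fy=3.33,interpolation=2))"
```

```text
t: 30.05
tcp_pos: [468.9, 83.7, 304.5]
eef_rot: [-3.14, 0.0, 1.595]
contact_force: [-0.3, 0.3, -0.7]
width: 0.5
t: 30.68
tcp_pos: [374.4, -159.7, 324.1]
eef_rot: [3.14, 0.0, 1.595]
contact_force: [-0.0, 0.9, -0.9]
width: 0.3
```

View pics/s21.png

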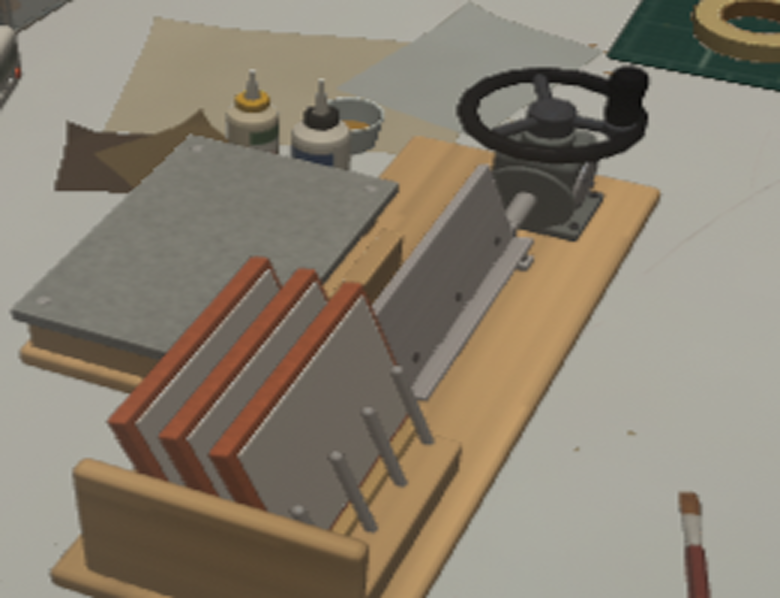

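View pics/t21.png

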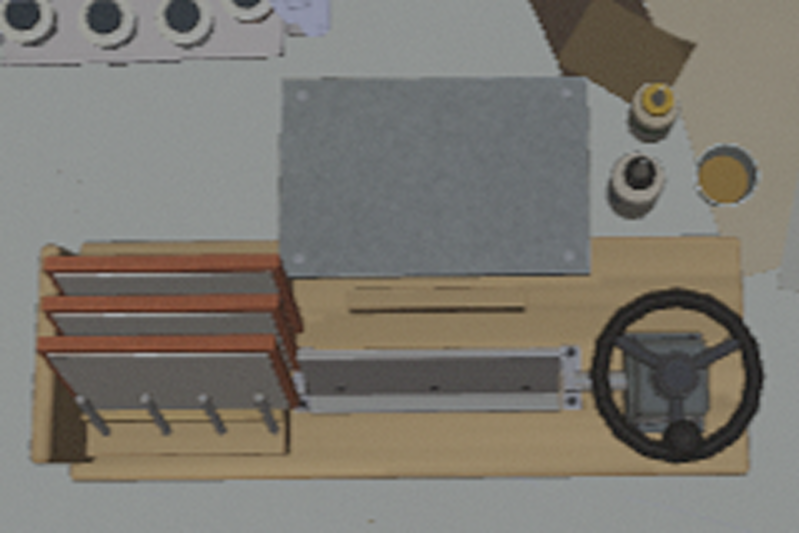

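Run:
```python
from h import *
a=cv2.imread("pics/top0.png");im,_=ctrl.read_camera("top");b=im[:,:,::-1]
def c(i,name):return cv2.resize(i[255:330,335:400],None,fx=5,fy=5,interpolation=2)
cv2.imwrite("pics/cmp.png",np.hstack([c(a,0),c(b,0)]))
d=np.abs(a.astype(int)-b).max(2)
print("bottles/cup diff max",d[200:245,345:400].max(),"racked2 area",d[252:268,172:250].max(),"wheel",(d[265:320,340:398]>40).sum())
s=ctrl.state();print(s["t"],s["contact_force"])
```

```text
bottles/cup diff max 17 racked2 area 10 wheel 11
30.825 [ 0.14785829  0.24820586 -0.22658242]
```

View pics/cmp.png

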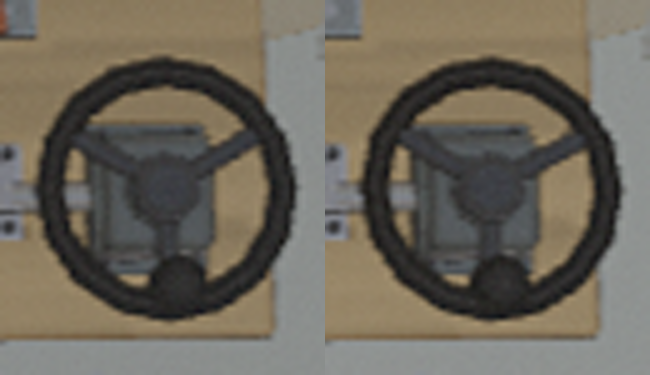

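```bash
python3 -c "
from workcell import ctrl
print(ctrl.job_done())"
```

```text
the job is handed in; nothing more can be done
None
```

The tile is in the front slot, pushed fully home against the end board. I handed the job in at about 31 s of the 72 s allowed. No verdict came back, so what follows rests on my own checks.

- **Seating the tile:** I pushed the tile by its far edge to the lip. The first push left it about 0.5° off the lip. A second push at the middle of the edge, fingers closed, squared it. In the top view its edge then ran parallel to the lip.
- **Winding the wheel:** I gripped the crank and turned it two full turns clockwise. The grip ended on the robot's side again, within about 0.02 rad of the start, and the leaf stands at its full lean.
- **Racking the tile:** I pushed the tile along the lip by its trailing bare edge until the end board pushed back with about 8 N, then backed away.

In the last pictures the tile stands in line with the other two. Its trailing end is about 1 mm further in than the middle tile's. The bottles, the cup and the rear tile show no change from the first picture, and the middle tile looks unmoved by eye. The largest wrist force reading was about 12–13 N, while cranking. The robot ended touching nothing, and no check failed at the end.

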